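# Set out the multichannel pipetting row

### The arm

A 6-joint arm with a two-finger parallel gripper is mounted at the origin on the work surface. World frame = base frame: x ahead of the robot, y to its left, z up, the work surface at z = 0. Lengths are in mm, angles in degrees, forces in N, time in s.
With the tool pointing down it reaches from about 350 to 850 mm from the base axis. Payload 8.1 kg.
Tool frame: the origin (TCP) lies midway between the tips of the shut fingers; the grasp point (between the pads) lies 19 mm behind it; z points along the fingers, y is the direction in which the jaws open and shut (so a half turn about z gives the same grasp; the last joint's range is limited). The gripper opens to 85 mm and grips with 20 to 120 N. Pads are 22 mm wide; open, the fingers measure 114 mm over their backs; the gripper's body (76 mm by 85 mm) begins 54 mm behind the grasp point. The pads swing forward as they close: fully open they stand 13 mm farther back than shut.
Start: joints at [-79.378, 7.471, 85.268, -0, 87.261, -4.893], TCP at [160.522, -578.133, 231.292] pointing down, gripper open.
Joint ranges: [-169.43, 169.43], [-51.17, 129.36], [1.28, 143.12], [-76.62, 256.62], [0, 156.53], [-152.29, 152.29]. Speed limits (degrees/s): [136.94, 136.94, 159.86, 180, 180, 180].

### API

Orientations are given as [roll, pitch, yaw] about the fixed x, y, z axes, in that order (R = Rz(yaw) Ry(pitch) Rx(roll)).
In Python, from bench import r gives the robot as it stands.
- The arm moves only by the tool carry_out, never from a script. Its argument "increments" is a list of rows, each a list of 3 entries, a list of its own where there are three numbers: the shift along the tool's x, y, z in m, then the turn, a rotation vector about the tool's x, y, z in rad, then the closure, from 0 (fully open) to 1 (shut). A call has 1 to 12 rows; each row shifts and turns the pose as measured when the row begins, along the tool's axes as they then stand; what a row does not reach is not made up. A row lasts 1/10 s, in which the tool goes at most 50 mm and 8.59 degrees, less where a joint would pass 70% of its speed; a pose out of reach is approached as far as the arm can. A call with a gripper value outside its range is refused whole. The fingers move at their own pace and stop on an object; "newtons" is the grip in N (left out, the last holds). Time passes only in rows, so rows that do not move let the fingers close. It gives the time, the measured TCP pose, the force and the opening at its end, in the units of the state.
- r.sense(): the state, without advancing time (a new reading comes with each control period).
- r.snapshot(name): name is "scene" or "top" or "wrist"; returns a dict with "image" (400x640x3 uint8, blue, green, red), "vertical_fov" (degrees; the focal length in pixels is half the picture's height over the tangent of half this angle, whatever the lens; pixels are square), "cx", "cy" (the principal point, pixels), "rvec" (rotation vector, rad) and "tvec" (3), from world to camera coordinates, as OpenCV has them. Camera axes: x right, y down, z forward; pixel columns grow to the right and rows downward; lengths in mm; the calibration is good to about 2 mm. A picture is of the moment at which its call begins. There is no depth.
- r.hand_in(): hands the job in, once; it reports no verdict.
The state is a dict: "time": time; "joint_pos": joint angles; "qd": joint speeds; "joint_efforts": joint torques, N m; "tool_pos": TCP position; "tcp_rot": TCP orientation; "ft_force": force on the tool from outside, world axes, zero at the start; "wrist_torque": the same for the moment, N m; "finger_gap": finger opening in mm.
Only numpy, scipy, OpenCV 4.12 (cv2) and the standard library are available. Lean on these libraries where they do the work, as an engineer would, in place of code of your own. Each camera call takes 0.05 s, during which the arm holds its last target.

### The job

Set out the bench for multichannel pipetting, seen from where the robot stands: put the open reagent trough midway between the tip box and the 96-well plate, in line with both and with its length running straight away from you, square to the row, and close it with its lid. Stand the tall bottle behind the trough (on its far side, in line with its length), the short bottle beside the tall one on the plate's side, and the beaker for used tips at the free end of the plate, on the line of the row, leaving gaps of about 3 cm. Stand everything upright on the bench, and leave the timer, the amber jar and the tube rack where they are.

Things in the scene. Friction and masses are not known exactly. Their poses are not given: they have to be found in the camera images.
- plate: 96-well plate, off-white, 12 by 8 grid of small wells, fixed to the bench. Sizes in mm: 85.5 along its x, 127.8 along its y, 14.4 high. Origin: centre of its underside. Its x points away from the robot within about 0.13 rad, its y (long side) runs along the row towards the robot's left.
- tip_box: Open tip box, blue-grey box with a white deck and rows of pipette tips (two columns used up), fixed to the bench. Sizes in mm: 83 along its x, 122 along its y, 47 high to the tops of the tips. Origin: centre of its underside; axes as the plate's. It stands 255 to 270 mm from the plate, centre to centre, long sides along one row, parallel within about 0.03 rad; it may be to the left or to the right of the plate.
- trough: Reagent trough, white, open top, loose, 50 g. Sizes in mm: 96 long (its x), 44 wide (its y), 32 high, straight walls 3 thick, V-shaped bottom inside; mouth 90 by 38. Can be gripped across the 44 width on its outer walls. Origin: centre of its underside, z up. It has no front or back end.
- lid: Lid of the trough, off-white, loose, 30 g. Sizes in mm: flat cover 100 (its x) by 48 (its y) by 3; beneath it a plug 82 by 30 by 5 deep that drops into the trough's mouth with 4 of play on each side; on top, along x, a grip ridge 44 long, 12 wide, 20 high. It starts lying on its plug: cover 5 to 8 above the bench, ridge 8 to 28. Origin: centre of the plug's underside, z up; closed, this origin is 27 above the trough's. No front or back end.
- tall_bottle: Tall white bottle with grey screw cap, loose, about 80 g. Sizes in mm: body 36 in diameter up to 60, shoulder to 67, cap 25 in diameter up to 85. Origin: centre of its underside, z up.
- short_bottle: Short white bottle with grey screw cap, loose, about 60 g, squatter than the tall one. Sizes in mm: body 44 in diameter up to 36, shoulder to 42, cap 31 in diameter up to 58. Origin: centre of its underside, z up.
- beaker: Empty beaker for used tips, off-white plastic, loose, 50 g, open top. Sizes in mm: 56 in diameter (55 at the foot), wall 3, 75 high, with a small flat spout at the rim on its +y side, reaching 33 from the axis (drawn only, no obstacle) and short graduation strokes on its -x side. Origin: centre of its underside, z up.
- timer: Bystander: white bench timer with blank display and three buttons, loose; in mm: 56 (x) by 68 (y) by 22 high. Origin: centre of its underside. Leave it alone.
- jar: Bystander: amber jar with black screw lid, loose; in mm: 56 in diameter, 52 high. Origin: centre of its underside. Leave it alone.
- tube_rack: Bystander: brown tube rack; in mm: 84 (its x) by 40 (its y) by 30 high, with three capped tubes rising to 36, loose. Origin: centre of its underside. Leave it alone.
Not all that is in view belongs to the job. What is shaped like the plate but green or pink is not meant. Leave any blue look-alike of the lid alone.

How it is judged:
By the outcome, as a careful person would: the job done as asked, in the order asked, and still so for the second after the job is handed in, with the robot touching nothing.
It also fails if it takes over 128 s, if anything falls off the work surface, if the arm or the gripper's body presses on something with over 40 N, if the wrist force passes 120 N, or if a joint passes its speed limit or range.

## Working session

There is one attempt and no reset: what is moved stays moved. The work goes in short steps, Python scripts to look and compute and a tool call to move; the robot and the scene stay as the last step left them, time stands still between calls to the robot, and variables do not carry over. Pictures are saved under pics/ and viewed, and the job is handed in when it is done.

Besides the shell and the picture viewer there is one more tool, called after "Request:" as name([rows], argument=value, ...), one row to a line, values as JSON. carry_out: Moves the arm, as the interface text tells. Its arguments: {"type":"object","properties":{"increments":{"type":"array"},"newtons":{"type":"number"}},"required":["increments"]}

```bash
ls; mkdir -p pics; python3 - <<'E'
from bench import r
import cv2
print(r.sense())
for n in ("scene","top","wrist"):
    s=r.snapshot(n); cv2.imwrite(f"pics/{n}0.png",s["image"]); print(n,{k:v for k,v in s.items() if k!="image"})
E
```

```text
pics
{'time': 0.0, 'joint_pos': array([-7.93790195e+01,  7.51433961e+00,  8.53299005e+01, -1.69674136e-03,
        8.72601064e+01, -4.89377164e+00]), 'qd': array([-0.09588746,  0.03250236,  0.03388423,  0.00755004, -0.06661822,
        0.02533199]), 'joint_efforts': array([-2.52700760e-03, -5.69387269e+01, -5.00570834e+01, -4.61369964e-04,
        1.44603668e-02,  3.25779058e-05]), 'tool_pos': array([ 160.39509703, -577.59890239,  230.24647405]), 'tcp_rot': array([-1.79895889e+02, -7.21318189e-03,  1.55148283e+01]), 'ft_force': array([-0.56857042,  0.48446114, -0.68823913]), 'wrist_torque': array([ 0.05915008,  0.00589539, -0.0212027 ]), 'finger_gap': 85.4707383967617}
scene {'vertical_fov': 53.89611327338898, 'cx': 323.12006966699903, 'cy': 198.24506485367425, 'rvec': array([ 1.24209285,  2.10111949, -1.0662066 ]), 'tvec': array([ 269.85944336, -254.97530624, 1414.01883776])}
top {'vertical_fov': 53.24123065010312, 'cx': 319.00869275213574, 'cy': 200.75060990557344, 'rvec': array([ 2.11909573, -2.15142264,  0.16613507]), 'tvec': array([-9.47948530e-01,  5.46431601e+02,  9.65778231e+02])}
wrist {'vertical_fov': 62.87036802634969, 'cx': 318.2793602859695, 'cy': 203.33567311893793, 'rvec': array([-2.27818621,  1.73035855,  0.29523497]), 'tvec': array([-599.40736346,  -44.45577851,  381.06996209])}
```

View pics/scene0.png

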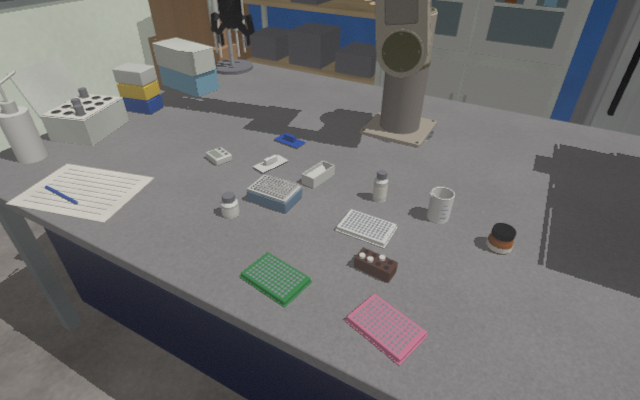

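View pics/top0.png

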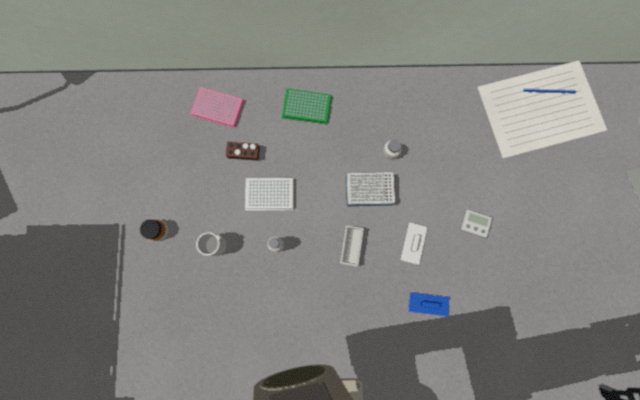

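View pics/wrist0.png

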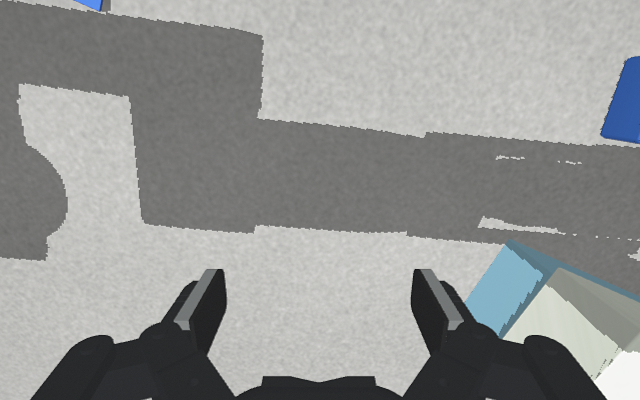

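```bash
cat > h.py <<'E'
import numpy as np, cv2
from bench import r
from scipy.spatial.transform import Rotation as R
def cam(s):
    f=200/np.tan(np.radians(s["vertical_fov"]/2)); K=np.array([[f,0,s["cx"]],[0,f,s["cy"]],[0,0,1.]])
    return K,np.array(s["rvec"],float),np.array(s["tvec"],float)
def unproj(s,uv,z):
    K,rv,t=cam(s); Rm=cv2.Rodrigues(rv)[0]; uv=np.atleast_2d(np.array(uv,float))
    d=(np.linalg.inv(K)@np.c_[uv,np.ones(len(uv))].T); d=(Rm.T@d).T; c=-Rm.T@t
    z=np.broadcast_to(z,len(uv))
    return c+d*((z-c[2])/d[:,2])[:,None]
def proj(s,P):
    K,rv,t=cam(s); return cv2.projectPoints(np.atleast_2d(np.array(P,float)),rv,t,K,None)[0][:,0]
def crop(s,name,u,v,w,h,k):
    im=s["image"][max(0,v):v+h,max(0,u):u+w]; cv2.imwrite(f"pics/{name}.png",cv2.resize(im,None,fx=k,fy=k,interpolation=cv2.INTER_CUBIC))
def tip(s=None):
    s=s or r.sense(); return s["tool_pos"],R.from_euler("xyz",s["tcp_rot"],degrees=True)
def go(target,yaw=None):
    """print remaining shift in tool axes (m) and turn about tool z (rad) to a down-pointing pose"""
    p,o=tip(); d=o.inv().apply(np.array(target)-p)/1000
    if yaw is None: yaw=r.sense()["tcp_rot"][2]
    tgt=R.from_euler("xyz",[180,0,yaw],degrees=True); rv=(o.inv()*tgt).as_rotvec()
    print("shift",np.round(d,4),"turn",np.round(rv,4),"deg",np.round(np.degrees(np.linalg.norm(rv)),1))
E
python3 - <<'E'
from h import *
s=r.snapshot("top")
print("cam",unproj(s,[[319,200]],0))
crop(s,"topc",130,130,370,200,2)
im=s["image"];hsv=cv2.cvtColor(im,cv2.COLOR_BGR2HSV)
m=((hsv[...,2]>140)&(hsv[...,1]<80)).astype(np.uint8)*255
n,l,st,c=cv2.connectedComponentsWithStats(m)
for i in range(1,n):
    if st[i,4]>60 and 130<c[i][1]<330:
        pts=np.argwhere(l==i)[:,::-1].astype(np.float32); rr=cv2.minAreaRect(pts)
        print(st[i],np.round(c[i],1),np.round(rr[0],1),np.round(rr[1],1),round(rr[2],1),np.round(unproj(s,rr[0],0)[0],1))
E
```

```text
cam [[555.48421762  -9.04553537   0.        ]]
[427 115  41  36 468] [446.2 133.1] [447.7 131.6] [33.  37.8] 69.0 [ 737.9 -361.     0. ]
[100 118  49  42 588] [123.2 138.2] [127.5 137.4] [54.1 30.9] 23.7 [736.1 509.3   0. ]
[264 120  53  41 600] [287.8 137.6] [290.4 139.4] [55.2 35.6] 9.9 [723.2  66.1   0. ]
[613 120  19  26 135] [621.3 133.5] [619.9 132.9] [20.8 18.9] 33.7 [ 726.4 -824.9    0. ]
[382 139  17  20 135] [387.8 149.9] [387.1 150. ] [17.5 15.9] 60.3 [ 689.1 -194.6    0. ]
[597 138  18  16  78] [605.4 145.1] [605.  144.9] [11.4 18. ] 61.4 [ 693.7 -780.5    0. ]
[   5  158  202   74 4889] [110.  197.7] [106.5 197. ] [ 70.7 200.4] 86.7 [572.4 555.2   0. ]
[ 187  159  208  109 8205] [299.2 204.9] [290.9 210.4] [204.9 106.3] 3.1 [529.   65.4   0. ]
[ 369  159  166  106 5707] [451.4 209.8] [451.4 211.8] [101.2 167.2] 87.2 [ 518.7 -356.     0. ]
[ 25 164  14  13  69] [ 32.  170.3] [ 32.5 170.5] [ 9.9 12.7] 45.0 [647.9 759.7   0. ]
[ 540  164  100   81 2460] [594.  202.5] [590.9 204.4] [97.4 79.5] 4.2 [ 532.7 -723.     0. ]
[361 208  15  20  64] [368.5 216.1] [370.4 217.4] [20.8  8.3] 52.4 [ 507.1 -143.1    0. ]
[535 209  20  15  74] [544.3 217.4] [543.8 218.6] [20.1  8.9] 38.7 [ 497.1 -595.9    0. ]
[  0 213  21  21 160] [  8.8 222.7] [ 10.  223.5] [14.3 26.4] 63.4 [505.6 804.8   0. ]
[374 241  18  14  88] [383.4 247.5] [383.2 246.4] [16.7 12.2] 11.3 [ 430.9 -173.6    0. ]
[134 254  18  12  65] [143.9 259.3] [142.5 259.5] [11. 17.] 90.0 [406.6 449.9   0. ]
[254 276  16  14  68] [262.2 282.8] [262.1 283.1] [10.8 15. ] 56.3 [342.3 139.7   0. ]
[254 285  67  51 985] [286.1 308.6] [287.5 310.8] [49.2 67. ] 87.7 [272.6  74.9   0. ]
[440 287  44  26 344] [463.2 300.3] [461.1 298.6] [27.1 39.2] 78.7 [ 296.6 -365.6    0. ]
[613 290  27  18 182] [626.9 299.4] [626.2 298.8] [17.  25.7] 86.2 [ 290.2 -781.9    0. ]
```

View pics/topc.png

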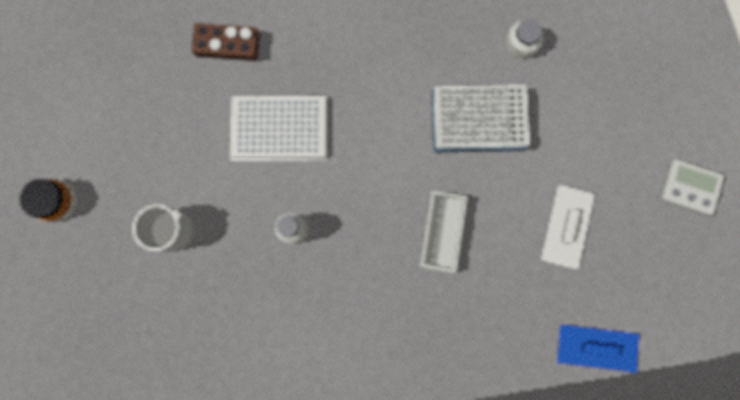

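```bash
python3 - <<'E'
from h import *
s=r.snapshot("top")
im=s["image"];big=cv2.resize(im,None,fx=4,fy=4,interpolation=cv2.INTER_CUBIC)
g=cv2.GaussianBlur(cv2.cvtColor(big,cv2.COLOR_BGR2GRAY),(0,0),2)
print(np.median(g))
for th in (150,165):
  m=(g>th).astype(np.uint8)*255
  m=cv2.morphologyEx(m,cv2.MORPH_CLOSE,np.ones((15,15)))
  cs,_=cv2.findContours(m,cv2.RETR_EXTERNAL,cv2.CHAIN_APPROX_NONE)
  print(th)
  for c in cs:
    if cv2.contourArea(c)<1200: continue
    (u,v),wh,a=cv2.minAreaRect(c); u,v=(u+.5)/4-.5,(v+.5)/4-.5
    if not(130<u<500 and 130<v<330): continue
    box=(cv2.boxPoints(((u,v),(wh[0]/4,wh[1]/4),a)))
    print(np.round([u,v,wh[0]/4,wh[1]/4,a],1))
    for z in (0,14,32,40): 
        b=unproj(s,box,z)[:,:2]; e=b[1]-b[0]; e2=b[2]-b[1]
        print("   z",z,np.round(b.mean(0),1),np.round([np.hypot(*e),np.hypot(*e2),np.degrees(np.arctan2(e[1],e[0])),np.degrees(np.arctan2(e2[1],e2[0]))],1))
E
```

```text
137.0
150
[207.  243.3  23.6  25.2  26.6]
   z 0 [446.2 284. ] [  64.3   62.8  -25.2 -116.9]
   z 14 [445.4 280. ] [  63.4   62.   -25.2 -116.9]
   z 32 [444.3 274.9] [  62.3   60.9  -25.2 -116.9]
   z 40 [443.8 272.6] [  61.8   60.4  -25.2 -116.9]
[351.  245.5  18.7  40.3   8.6]
   z 0 [435.1 -90.2] [104.2  48.9 -10.  -99.5]
   z 14 [434.5 -89.2] [102.8  48.2 -10.  -99.5]
   z 32 [433.6 -87.9] [101.   47.4 -10.  -99.5]
   z 40 [433.2 -87.3] [100.2  47.  -10.  -99.5]
[413.5 242.9  20.9  40.8  13. ]
   z 0 [ 439.2 -252.5] [ 106.4   54.   -15.7 -104.1]
   z 14 [ 438.5 -249.3] [ 105.    53.3  -15.7 -104.1]
   z 32 [ 437.5 -245.1] [ 103.1   52.3  -15.7 -104.1]
   z 40 [ 437.1 -243.3] [ 102.3   51.9  -15.7 -104.1]
[475.9 223.   28.   21.7  18.2]
   z 0 [ 488.4 -417.9] [  58.2   72.   -21.8 -109.6]
   z 14 [ 487.  -412.4] [  57.4   71.   -21.8 -109.6]
   z 32 [ 485.3 -405.4] [  56.4   69.7  -21.8 -109.6]
   z 40 [ 484.5 -402.3] [  56.    69.2  -21.8 -109.6]
[268.1 193.9  34.   49.   90. ]
   z 0 [574.4 125.6] [130.9  91.6 -90.9 179.8]
   z 14 [571.8 123.8] [129.2  90.3 -90.9 179.8]
   z 32
[... 1280 characters left out ...]
[476.  223.   26.9  20.5  18.4]
   z 0 [ 488.2 -418.1] [  54.8   69.   -22.1 -109.9]
   z 14 [ 486.8 -412.6] [  54.1   68.1  -22.1 -109.9]
   z 32 [ 485.  -405.6] [  53.1   66.9  -22.1 -109.9]
   z 40 [ 484.2 -402.5] [  52.7   66.4  -22.1 -109.9]
[268.2 193.8  32.8  47.8  90. ]
   z 0 [574.7 125.3] [127.6  88.2 -90.9 179.8]
   z 14 [572.1 123.4] [125.9  87.  -90.9 179.8]
   z 32 [568.8 121. ] [123.7  85.5 -90.9 179.8]
   z 40 [567.4 120. ] [122.7  84.8 -90.9 179.8]
[370.3 187.4  30.9  46.7  88.7]
   z 0 [ 587.5 -145.7] [124.8  83.5 -89.6 178.7]
   z 14 [ 584.8 -143.9] [123.1  82.3 -89.6 178.7]
   z 32 [ 581.3 -141.6] [121.   80.9 -89.6 178.7]
   z 40 [ 579.7 -140.6] [120.   80.3 -89.6 178.7]
```

```bash
python3 - <<'E'
from h import *
s=r.snapshot("wrist"); K,rv,t=cam(s);Rm=cv2.Rodrigues(rv)[0]; c=-Rm.T@t; p,o=tip()
print("cam in tool",o.inv().apply(c-p),"axis in tool",o.inv().apply(Rm[2]), "xaxis",o.inv().apply(Rm[0]))
go([400,-90,330])
E
```

```text
cam in tool [  83.76306015    0.28406459 -142.86122407] axis in tool [-3.29412934e-01 -2.30455654e-04  9.44185928e-01] xaxis [5.01354166e-04 9.99999787e-01 4.18993908e-04]
shift [ 0.3613 -0.4061 -0.0988] turn [-0.0007 -0.0001  0.    ] deg 0.0
```

Request:
carry_out([
  [[0.03,-0.033,-0.008],[0,0,0],0.2],
  [[0.03,-0.033,-0.008],[0,0,0],0.2],
  [[0.03,-0.033,-0.008],[0,0,0],0.2],
  [[0.03,-0.033,-0.008],[0,0,0],0.2],
  [[0.03,-0.033,-0.008],[0,0,0],0.2],
  [[0.03,-0.033,-0.008],[0,0,0],0.2],
  [[0.03,-0.033,-0.008],[0,0,0],0.2],
  [[0.03,-0.033,-0.008],[0,0,0],0.2],
  [[0.03,-0.033,-0.008],[0,0,0],0.2],
  [[0.03,-0.033,-0.008],[0,0,0],0.2],
  [[0.03,-0.033,-0.008],[0,0,0],0.2],
  [[0.03,-0.033,-0.008],[0,0,0],0.2],
])

```text
time: 1.5
tool_pos: [406.4, -85.9, 328.7]
tcp_rot: [-179.8, -0.2, 14.9]
ft_force: [1.2, -0.8, 0.8]
finger_gap: 68.4
```

```bash
python3 - <<'E'
from h import *
go([560,-20,330])
E
```

```text
shift [ 0.1654 -0.0242 -0.0007] turn [-0.0038 -0.0035  0.    ] deg 0.3
```

Request:
carry_out([
  [[0.042,-0.006,0],[0,0,0],0.2],
  [[0.042,-0.006,0],[0,0,0],0.2],
  [[0.042,-0.006,0],[0,0,0],0.2],
  [[0.042,-0.006,0],[0,0,0],0.2],
  [[0,0,0],[0,0,0.13],0.2],
  [[0,0,0],[0,0,0.13],0.2],
  [[0,0,0],[0,0,0],0.2],
])

```text
time: 2.2
tool_pos: [571.1, -7.8, 328.8]
tcp_rot: [-179.7, -0.2, 0.1]
ft_force: [-0.2, 0.7, 0.6]
finger_gap: 68.4
```

```bash
python3 - <<'E'
from h import *
s=r.snapshot("wrist"); cv2.imwrite("pics/w1.png",s["image"])
import pickle; pickle.dump(s,open("w1.pkl","wb"))
E
```

```text
(no output)
```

View pics/w1.png

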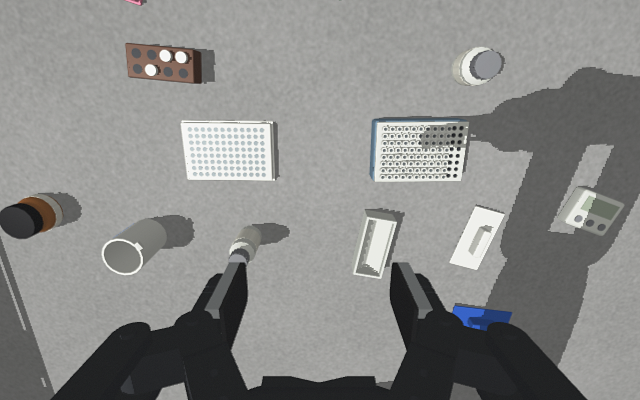

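```bash
python3 - <<'E'
from h import *
import pickle
s=pickle.load(open("w1.pkl","rb"))
im=s["image"];k=4;big=cv2.resize(im,None,fx=k,fy=k,interpolation=cv2.INTER_CUBIC)
g=cv2.cvtColor(big,cv2.COLOR_BGR2GRAY)
print(np.median(im[90:110,250:350]))
def quad(u,v,w,h,th,zs,name):
    sub=g[v*k:(v+h)*k,u*k:(u+w)*k]
    m=(sub>th).astype(np.uint8)*255; m=cv2.morphologyEx(m,cv2.MORPH_OPEN,np.ones((5,5)));m=cv2.morphologyEx(m,cv2.MORPH_CLOSE,np.ones((25,25)))
    cs,_=cv2.findContours(m,cv2.RETR_EXTERNAL,cv2.CHAIN_APPROX_NONE); c=max(cs,key=cv2.contourArea); c=cv2.convexHull(c)
    q=cv2.approxPolyN(c,4,ensure_convex=True)[...].reshape(-1,2) if hasattr(cv2,'approxPolyN') else cv2.approxPolyDP(c,20,True)[:,0]
    px=(q+.5)/k-.5+[u,v]
    print(name,np.round(px,1).tolist())
    for z in zs:
        b=unproj(s,px,z)[:,:2]
        print("  z",z,"c",np.round(b.mean(0),1),"sides",[round(float(np.hypot(*(b[(i+1)%4]-b[i]))),1) for i in range(4)],"ang",[round(float(np.degrees(np.arctan2(*(b[(i+1)%4]-b[i])[::-1])))%180,1) for i in range(4)])
    cv2.polylines(big,[np.int32((px+.5)*k)],True,(0,0,255),2)
quad(165,110,112,80,215,(14.4,),"plate")
quad(360,108,115,82,205,(30,36,40,44,),"box")
quad(345,200,70,85,205,(32,),"trough")
quad(440,195,75,85,215,(8,),"lid")
cv2.imwrite("pics/w1q.png",cv2.resize(big[90*k:300*k,160*k:520*k],None,fx=.5,fy=.5))
E
```

```text
162.0
plate [[272.1, 120.9], [276.4, 180.1], [187.1, 179.1], [179.9, 120.1]]
  z 14.4 c [573.8 118.5] sides [83.4, 129.1, 83.0, 125.8] ang [1.7, 89.6, 179.5, 89.7]
box [[460.6, 180.4], [373.6, 181.4], [376.9, 122.4], [468.6, 121.1]]
  z 30 c [ 575.8 -144.5] sides [121.0, 80.3, 120.3, 80.3] ang [90.9, 0.3, 90.9, 0.8]
  z 36 c [ 576.9 -142.7] sides [119.4, 79.2, 118.6, 79.2] ang [90.9, 0.3, 90.9, 0.8]
  z 40 c [ 577.6 -141.5] sides [118.3, 78.5, 117.5, 78.5] ang [90.9, 0.3, 90.9, 0.8]
  z 44 c [ 578.3 -140.2] sides [117.2, 77.7, 116.4, 77.8] ang [90.9, 0.3, 90.9, 0.8]
trough [[396.4, 221.6], [380.6, 278.6], [352.4, 273.9], [366.6, 216.6]]
  z 32 c [431.5 -90.3] sides [96.5, 44.7, 96.0, 44.1] ang [170.1, 79.5, 169.8, 80.1]
lid [[504.1, 213.9], [476.4, 269.6], [448.6, 262.4], [474.9, 205.9]]
  z 8 c [ 437. -252.] sides [99.7, 48.1, 99.5, 47.9] ang [164.6, 74.4, 164.5, 74.7]
```

View pics/w1q.png

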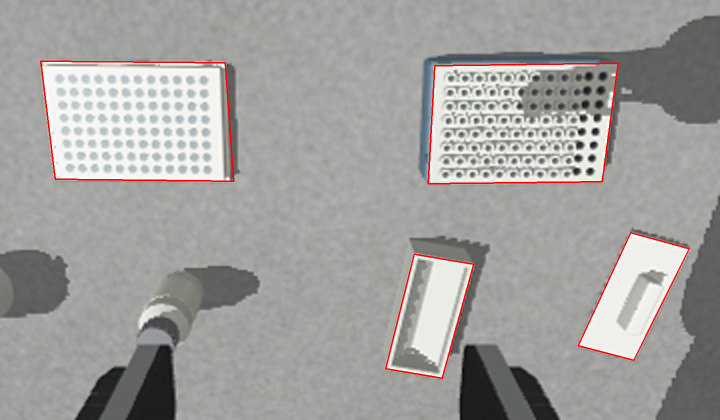

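```bash
python3 - <<'E'
from h import *
import pickle
s=pickle.load(open("w1.pkl","rb"))
im=s["image"];k=6;u,v,w,h=176,112,106,76
sub=cv2.cvtColor(cv2.resize(im[v:v+h,u:u+w],None,fx=k,fy=k,interpolation=cv2.INTER_CUBIC),cv2.COLOR_BGR2GRAY)
m=(sub<218).astype(np.uint8)*255
n,l,st,c=cv2.connectedComponentsWithStats(m)
ok=[i for i in range(1,n) if 60<st[i,4]<900 and max(st[i,2:4])<36]
px=(c[ok]+.5)/k-.5+[u,v]; P=unproj(s,px,14.4)[:,:2]
print(len(ok),P.mean(0),np.median(P,0),P.min(0),P.max(0))
rr=cv2.minAreaRect(P.astype(np.float32)); print(rr)
cv2.imwrite("pics/wells.png",m)
u,v,w,h=366,110,110,80
cv2.imwrite("pics/box.png",cv2.resize(im[v:v+h,u:u+w],None,fx=7,fy=7,interpolation=cv2.INTER_CUBIC))
E
```

```text
96 [572.15861317 121.17754184] [572.20953907 121.18899441] [540.16800471  71.27361403] [604.07872727 171.07067312]
((572.1241455078125, 121.21710205078125), (99.25775909423828, 63.27107620239258), 89.4256820678711)
```

View pics/wells.png

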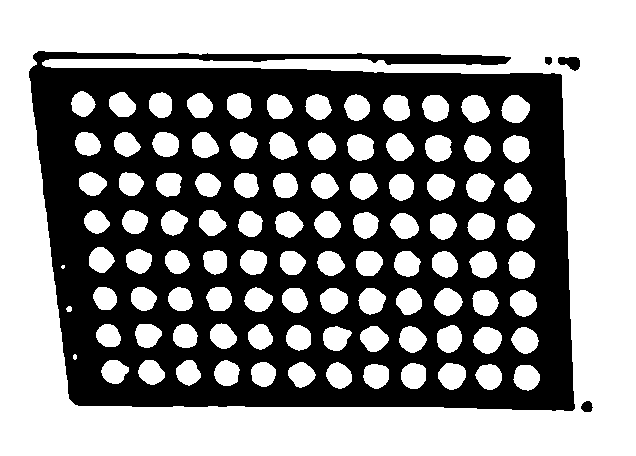

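View pics/box.png

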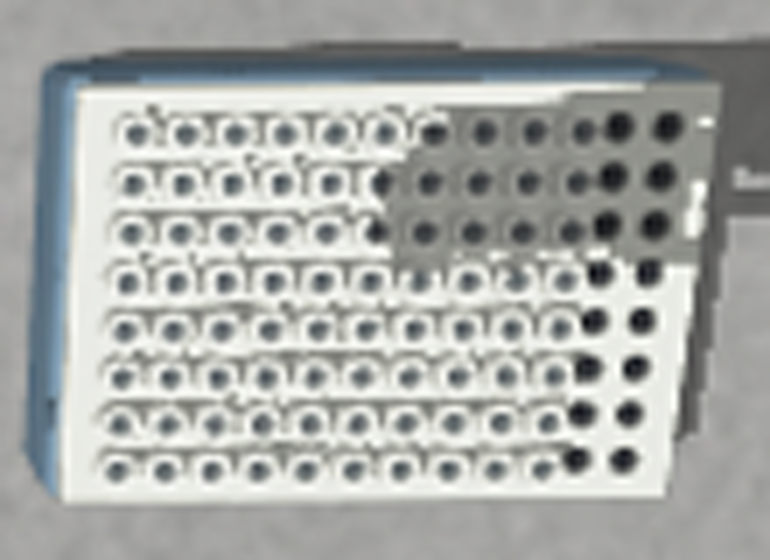

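```bash
python3 - <<'E'
from h import *
import pickle
s=pickle.load(open("w1.pkl","rb"))
f=lambda q:(np.array(q,float)+.5)/7-.5+[366,110]
q=f([[667,127],[623,460],[619,127],[576,460]])
t=f([[137,134],[117,470],[583,131],[542,469]]) # tips tops col1, col10
for z in (32,36,38,40,42,44,47):
    P=unproj(s,q,z)[:,:2]; T=unproj(s,t,z)[:,:2]
    d=P[1]-P[0]; yd=(P[0]+P[1]-P[2]-P[3])/2
    # grid center: mean of last col +49.5 along +y
    rad=np.radians(0.7); Y=np.array([-np.sin(rad),np.cos(rad)])
    print(z,"span",np.round(np.hypot(*d),1),"pitch",np.round(np.hypot(*yd),1),"yawcol",np.round(np.degrees(np.arctan2(d[1],d[0]))-180,1),"ctr",np.round((P[0]+P[1])/2+49.5*Y,1),
     "| tips span",np.round(np.hypot(*(T[1]-T[0])),1),"81?",np.round(np.hypot(*((T[0]+T[1]-T[2]-T[3])/2)),1),"ctr",np.round((T.mean(0)-9*Y),1))
E
```

```text
32 span 64.3 pitch 9.1 yawcol -359.4 ctr [ 575.9 -145.3] | tips span 65.1 81? 83.8 ctr [ 574.9 -146.2]
36 span 63.7 pitch 9.0 yawcol -359.4 ctr [ 576.6 -143.6] | tips span 64.5 81? 83.0 ctr [ 575.7 -145.1]
38 span 63.4 pitch 9.0 yawcol -359.4 ctr [ 577.  -142.8] | tips span 64.2 81? 82.6 ctr [ 576.  -144.5]
40 span 63.1 pitch 9.0 yawcol -359.4 ctr [ 577.3 -141.9] | tips span 63.9 81? 82.2 ctr [ 576.4 -143.9]
42 span 62.8 pitch 8.9 yawcol -359.4 ctr [ 577.7 -141.1] | tips span 63.6 81? 81.9 ctr [ 576.8 -143.3]
44 span 62.5 pitch 8.9 yawcol -359.4 ctr [ 578.  -140.2] | tips span 63.3 81? 81.5 ctr [ 577.1 -142.7]
47 span 62.1 pitch 8.8 yawcol -359.4 ctr [ 578.6 -139. ] | tips span 62.9 81? 80.9 ctr [ 577.7 -141.9]
```

```bash
python3 - <<'E'
from h import *
go([432,-90,90],-10)
E
```

```text
shift [-0.1404  0.0823  0.2381] turn [-0.0048 -0.0033  0.1808] deg 10.4
```

Request:
carry_out([
  [[-0.023,0.0135,0.039],[0,0,0],0.25],
  [[-0.023,0.0135,0.039],[0,0,0],0.25],
  [[-0.023,0.0135,0.039],[0,0,0],0.25],
  [[-0.023,0.0135,0.039],[0,0,0],0.25],
  [[-0.023,0.0135,0.039],[0,0,0],0.25],
  [[-0.023,0.0135,0.039],[0,0,0],0.25],
  [[0,0,0],[-0.002,-0.002,0.09],0.25],
  [[0,0,0],[-0.002,-0.002,0.09],0.25],
  [[0,0,0],[0,0,0],0.25],
])

```text
time: 3.15
tool_pos: [428.3, -93.6, 86.7]
tcp_rot: [-179.9, -0.4, -8.2]
ft_force: [-0.8, -0.0, -0.1]
finger_gap: 63.9
```

```bash
python3 - <<'E'
from h import *
go([431.5,-90.3,9],-10)
s=r.snapshot("wrist"); cv2.imwrite("pics/w2.png",s["image"])
p=unproj(s,[[0,0]],0)
E
```

```text
shift [ 0.0021 -0.0036  0.0777] turn [-0.0015 -0.0072  0.0307] deg 1.8
```

View pics/w2.png

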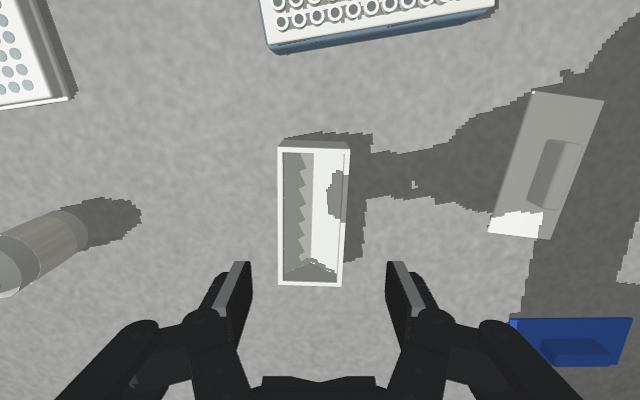

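```bash
cat >> h.py <<'E'
def quad(s,box,th,z,k=4,close=25,inv=False):
    u,v,w,h=box; im=s["image"]
    g=cv2.cvtColor(cv2.resize(im[v:v+h,u:u+w],None,fx=k,fy=k,interpolation=cv2.INTER_CUBIC),cv2.COLOR_BGR2GRAY)
    m=(g>th).astype(np.uint8)*255; m=cv2.morphologyEx(m,cv2.MORPH_OPEN,np.ones((5,5)));m=cv2.morphologyEx(m,cv2.MORPH_CLOSE,np.ones((close,close)))
    cs,_=cv2.findContours(m,cv2.RETR_EXTERNAL,cv2.CHAIN_APPROX_NONE); c=cv2.convexHull(max(cs,key=cv2.contourArea))
    q=cv2.approxPolyN(c,4,ensure_convex=True).reshape(-1,2); px=(q+.5)/k-.5+[u,v]
    b=unproj(s,px,z)[:,:2]
    print(np.round(px,1).tolist(),"c",np.round(b.mean(0),1),"sides",[round(float(np.hypot(*(b[(i+1)%4]-b[i]))),1) for i in range(4)],"ang",[round(float(np.degrees(np.arctan2(*(b[(i+1)%4]-b[i])[::-1])))%180,1) for i in range(4)])
    return px,b
E
python3 - <<'E'
from h import *
s=r.snapshot("wrist")
quad(s,(265,135,95,165),205,32)
E
```

```text
[[349.6, 149.9], [340.6, 286.9], [277.4, 284.6], [277.4, 147.1]] c [431.8 -90.1] sides [96.4, 44.4, 96.3, 43.9] ang [170.0, 79.6, 169.6, 79.8]
```

Request:
carry_out([
  [[0.002,-0.0035,0.01],[-0.001,-0.006,0.032],0.25],
  [[0,0,0.022],[0,0,0],0.25],
  [[0,0,0.022],[0,0,0],0.25],
  [[0,0,0.02],[0,0,0],0.25],
], newtons=25)

```text
time: 3.65
tool_pos: [440.9, -92.8, 19.8]
tcp_rot: [179.9, -1.2, -9.0]
ft_force: [-0.2, -0.2, 0.4]
finger_gap: 63.8
```

```bash
python3 - <<'E'
from h import *
go([431.8,-90.1,7],-10.1)
E
```

```text
shift [-0.0096 -0.0012  0.0126] turn [ 0.0022 -0.0207  0.0194] deg 1.6
```

Request:
carry_out([
  [[0,0,0],[0.002,-0.021,0.019],0.25],
  [[-0.009,-0.001,0.006],[0,0,0],0.25],
  [[0,0,0.006],[0,0,0],0.25],
  [[0,0,0],[0,0,0],0.25],
])

```text
time: 4.05
tool_pos: [432.7, -90.1, 8.5]
tcp_rot: [180.0, 0.1, -9.7]
ft_force: [-0.1, 0.2, 0.4]
finger_gap: 64.0
```

```bash
python3 - <<'E'
from h import *
go([431.8,-90.1,7],-10.1)
E
```

```text
shift [-0.0009  0.0002  0.0015] turn [0.     0.0009 0.0069] deg 0.4
```

Request:
carry_out([
  [[-0.001,0,0.001],[0,0,0.007],0.25],
  [[0,0,0],[0,0,0],0.7],
  [[0,0,0],[0,0,0],0.7],
  [[0,0,0],[0,0,0],0.7],
  [[0,0,0],[0,0,0],0.7],
  [[0,0,0],[0,0,0],0.7],
  [[0,0,0],[0,0,0],0.7],
], newtons=25)

```text
time: 4.75
tool_pos: [433.4, -90.5, 9.7]
tcp_rot: [180.0, -0.2, -10.1]
ft_force: [-0.4, 0.1, -0.1]
finger_gap: 44.0
```

```bash
python3 - <<'E'
from h import *
go([574.8,-10.4,90],1)
print(r.sense()["tool_pos"],r.sense()["finger_gap"])
s=r.snapshot("wrist")
quad(s,(265,135,95,165),205,32)
E
```

```text
shift [ 0.1255 -0.1036 -0.08  ] turn [ 0.001  -0.0031 -0.1934] deg 11.1
[433.37628371 -90.49707596   9.71389403] 44.00153828365574
[[359.4, 223.4], [264.6, 242.6], [264.6, 191.4], [359.4, 190.9]] c [471.  -95.4] sides [39.3, 21.9, 36.6, 13.6] ang [92.4, 166.9, 80.3, 172.3]
```

Request:
carry_out([
  [[0,0,-0.035],[0,0,0],0.7],
  [[0,0,-0.045],[0,0,0],0.7],
  [[0.026,-0.021,0],[0,0,0],0.7],
  [[0.026,-0.021,0],[0,0,0],0.7],
  [[0.026,-0.021,0],[0,0,0],0.7],
  [[0.026,-0.021,0],[0,0,0],0.7],
  [[0.022,-0.019,0],[0,0,0],0.7],
  [[0,0,0],[0,0,-0.1],0.7],
  [[0,0,0],[0,0,-0.09],0.7],
  [[0,0,0],[0,0,0],0.7],
])

```text
time: 5.8
tool_pos: [581.9, -7.2, 94.7]
tcp_rot: [179.9, -0.4, 1.1]
ft_force: [-0.3, -0.1, -1.0]
finger_gap: 43.7
```

```bash
python3 - <<'E'
from h import *
go([576.4,-10.4,50],1)
s=r.snapshot("wrist"); cv2.imwrite("pics/w3.png",s["image"])
E
```

```text
shift [-0.0059  0.003   0.0446] turn [ 0.0015 -0.0073  0.0014] deg 0.4
```

View pics/w3.png

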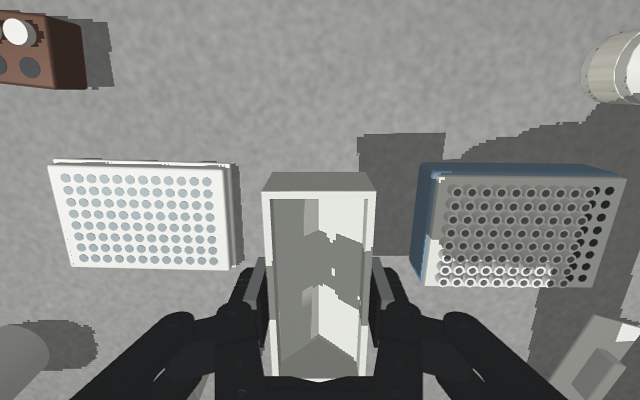

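```bash
python3 - <<'E'
from h import *
s=r.snapshot("wrist")
im=s["image"];k=4;u,v,w,h=50,165,180,103
sub=cv2.cvtColor(cv2.resize(im[v:v+h,u:u+w],None,fx=k,fy=k,interpolation=cv2.INTER_CUBIC),cv2.COLOR_BGR2GRAY)
n,l,st,c=cv2.connectedComponentsWithStats((sub<218).astype(np.uint8))
ok=[i for i in range(1,n) if 200<st[i,4]<2500 and max(st[i,2:4])<60]
P=unproj(s,(c[ok]+.5)/k-.5+[u,v],14.4)[:,:2]
print(len(ok),P.mean(0),cv2.minAreaRect(P.astype(np.float32)))
E
```

```text
96 [572.32931797 121.14613177] ((572.3250732421875, 121.14324951171875), (99.14409637451172, 63.157745361328125), 89.5002670288086)
```

Request:
carry_out([
  [[-0.006,0.003,0.01],[0.0015,-0.007,0],0.7],
  [[0,0,0.015],[0,0,0],0.7],
  [[0,0,0.015],[0,0,0],0.7],
  [[0,0,0.01],[0,0,0],0.7],
  [[0,0,0],[0,0,0],0.7],
])

```text
time: 6.4
tool_pos: [573.1, -11.7, 38.8]
tcp_rot: [-180.0, 0.2, 0.4]
ft_force: [-0.1, 0.3, -1.5]
finger_gap: 43.2
```

```bash
python3 - <<'E'
from h import *
go([576.4,-10.4,9.7],1)
E
```

```text
shift [ 0.0034 -0.0013  0.0291] turn [-0.0002  0.0029 -0.01  ] deg 0.6
```

Request:
carry_out([
  [[0.003,-0.001,0.008],[0,0.002,-0.01],0.7],
  [[0,0,0.008],[0,0,0],0.7],
  [[0,0,0.006],[0,0,0],0.7],
  [[0,0,0],[0,0,0],0.7],
])

```text
time: 6.8
tool_pos: [576.3, -10.5, 14.6]
tcp_rot: [-180.0, 0.1, 1.0]
ft_force: [-0.3, -0.3, 0.1]
finger_gap: 43.7
```

```bash
python3 - <<'E'
from h import *
go([576.4,-10.4,9.7],1)
E
```

```text
shift [ 0.0001 -0.0001  0.0049] turn [-0.0003  0.0011  0.0007] deg 0.1
```

Request:
carry_out([
  [[0,0,0.003],[0,0,0],0.7],
  [[0,0,0.002],[0,0,0],0.7],
  [[0,0,0],[0,0,0],0.7],
])

```text
time: 7.1
tool_pos: [576.9, -10.5, 9.8]
tcp_rot: [-180.0, 0.0, 1.0]
ft_force: [-0.8, 0.4, -0.8]
finger_gap: 43.7
```

Request:
carry_out([
  [[0,0,0],[0,0,0],0.32],
  [[0,0,0],[0,0,0],0.32],
  [[0,0,0],[0,0,0],0.32],
  [[0,0,-0.02],[0,0,0],0.32],
  [[0,0,-0.04],[0,0,0],0.32],
  [[0,0,-0.045],[0,0,0],0.32],
  [[0,0,0],[0,0,0],0.32],
])

```text
time: 7.8
tool_pos: [576.2, -10.5, 118.0]
tcp_rot: [-180.0, 0.1, 1.0]
ft_force: [0.6, -0.9, 0.4]
finger_gap: 58.3
```

```bash
python3 - <<'E'
from h import *
go([437,-252,110],-15.4)
s=r.snapshot("wrist"); cv2.imwrite("pics/w4.png",s["image"])
E
```

```text
shift [-0.1436  0.2389  0.0082] turn [-1.000e-04  1.700e-03  2.869e-01] deg 16.4
```

View pics/w4.png

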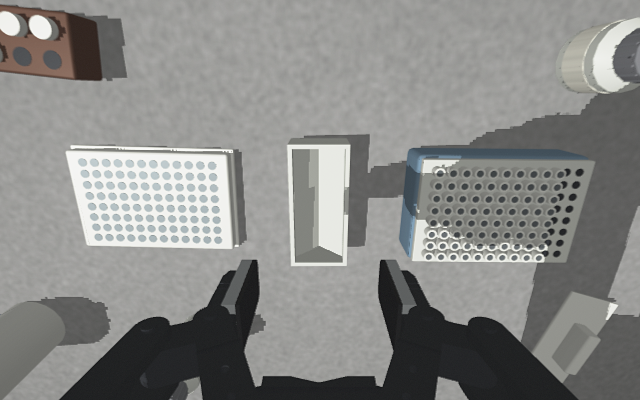

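Trough stands upright between plate and box, rim corners about (288,144), (350,144), (347,265), (292,266). Measure it.

```bash
python3 - <<'E'
from h import *
s=r.snapshot("wrist")
quad(s,(275,125,90,155),205,32)
g=cv2.cvtColor(s["image"],cv2.COLOR_BGR2GRAY)
crop(s,"w4c",270,125,100,155,4)
E
```

```text
[[350.6, 142.6], [346.9, 265.1], [290.6, 265.1], [286.4, 142.6]] c [575.6 -11.1] sides [95.6, 44.1, 95.6, 44.1] ang [1.2, 91.1, 1.2, 91.1]
```

View pics/w4c.png

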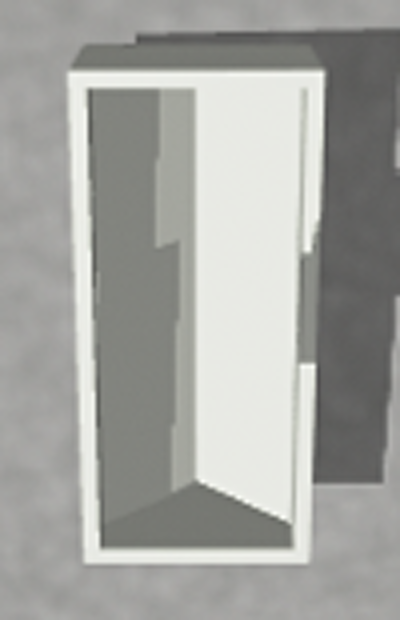

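Request:
carry_out([
  [[-0.024,0.04,0],[0,0,0],0.4],
  [[-0.024,0.04,0],[0,0,0],0.4],
  [[-0.024,0.04,0],[0,0,0],0.4],
  [[-0.024,0.04,0],[0,0,0],0.4],
  [[-0.024,0.04,0],[0,0,0],0.4],
  [[-0.022,0.038,0],[0,0,0],0.4],
  [[0,0,0],[0,0,0.14],0.4],
  [[0,0,0],[0,0,0.14],0.4],
  [[0,0,0],[0,0,0],0.4],
])

```text
time: 8.8
tool_pos: [421.8, -255.2, 98.8]
tcp_rot: [-179.8, 1.6, -15.2]
ft_force: [-0.3, 0.5, -0.3]
finger_gap: 51.3
```

```bash
python3 - <<'E'
from h import *
go([437,-252,12],-15.4)
s=r.snapshot("wrist"); cv2.imwrite("pics/w5.png",s["image"])
E
```

```text
shift [ 0.0163 -0.0068  0.0864] turn [-0.0034  0.0283  0.0031] deg 1.6
```

View pics/w5.png

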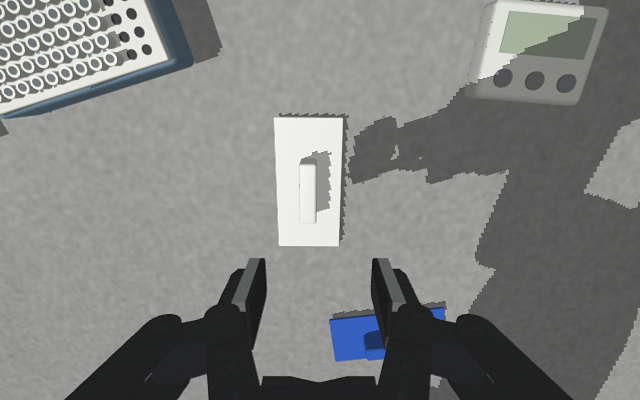

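```bash
python3 - <<'E'
from h import *
s=r.snapshot("wrist")
quad(s,(262,105,100,155),205,8)
print(unproj(s,[[388,335]],20))
E
```

```text
[[343.1, 117.1], [338.1, 245.4], [278.6, 245.4], [274.1, 116.6]] c [ 436.9 -251.9] sides [99.1, 47.3, 99.5, 47.4] ang [164.3, 75.2, 164.4, 74.7]
[[ 295.78954284 -282.93927089   20.        ]]
```

Request:
carry_out([
  [[0,0,0],[-0.003,0.028,0.003],0.4],
  [[0.014,-0.007,0.02],[0,0,0],0.4],
  [[0,0,0.02],[0,0,0],0.4],
  [[0,0,0.02],[0,0,0],0.4],
  [[0,0,0],[0,0,0],0.4],
])

```text
time: 9.4
tool_pos: [439.8, -249.0, 37.2]
tcp_rot: [180.0, -0.4, -14.0]
ft_force: [-1.0, -0.3, -0.5]
finger_gap: 51.3
```

```bash
python3 - <<'E'
from h import *
go([437,-252,12],-15.4)
E
```

```text
shift [-0.0022  0.0036  0.0251] turn [-0.0001 -0.0076  0.025 ] deg 1.5
```

Request:
carry_out([
  [[-0.002,0.0035,0.012],[0,-0.007,0.027],0.4],
  [[0,0,0.012],[0,0,0],0.4],
  [[0,0,0],[0,0,0],0.4],
])

```text
time: 9.7
tool_pos: [437.8, -252.0, 13.0]
tcp_rot: [180.0, -0.2, -15.4]
ft_force: [-0.2, 0.3, -0.5]
finger_gap: 51.4
```

```bash
python3 - <<'E'
from h import *
go([437,-252,11.5],-15.6)
E
```

```text
shift [-0.0008  0.0002  0.0015] turn [ 0.0006 -0.0027  0.003 ] deg 0.2
```

Request:
carry_out([
  [[-0.001,0,0.001],[0,-0.002,0.003],1.0],
  [[0,0,0],[0,0,0],1.0],
  [[0,0,0],[0,0,0],1.0],
  [[0,0,0],[0,0,0],1.0],
  [[0,0,0],[0,0,0],1.0],
  [[0,0,0],[0,0,0],1.0],
  [[0,0,0],[0,0,0],1.0],
], newtons=25)

```text
time: 10.4
tool_pos: [438.3, -253.0, 14.2]
tcp_rot: [179.9, -0.2, -15.6]
ft_force: [0.7, 0.4, -0.6]
finger_gap: 11.2
```

```bash
python3 - <<'E'
from h import *
go([575.6,-11.1,110],1.2)
E
```

```text
shift [ 0.0676 -0.2697 -0.096 ] turn [ 0.0025 -0.004  -0.2931] deg 16.8
```

Request:
carry_out([
  [[0,0,-0.03],[0,0,0],1.0],
  [[0,0,-0.045],[0,0,0],1.0],
  [[0.011,-0.041,-0.02],[0,0,0],1.0],
  [[0.011,-0.045,0],[0,0,0],1.0],
  [[0.011,-0.045,0],[0,0,0],1.0],
  [[0.011,-0.045,0],[0,0,0],1.0],
  [[0.011,-0.045,0],[0,0,0],1.0],
  [[0.011,-0.045,0],[0,0,0],1.0],
  [[0,0,0],[0,0,-0.14],1.0],
  [[0,0,0],[0,0,-0.14],1.0],
  [[0,0,0],[0,0,0],1.0],
])

```text
time: 11.5
tool_pos: [579.3, -4.0, 114.3]
tcp_rot: [179.9, -0.4, 0.6]
ft_force: [-0.8, -1.1, -0.4]
finger_gap: 11.1
```

```bash
python3 - <<'E'
from h import *
go([577.2,-11.1,60],1.2)
s=r.snapshot("wrist"); cv2.imwrite("pics/w6.png",s["image"])
E
```

```text
shift [-0.0026  0.007   0.0543] turn [ 0.0018 -0.0077 -0.0099] deg 0.7
```

View pics/w6.png

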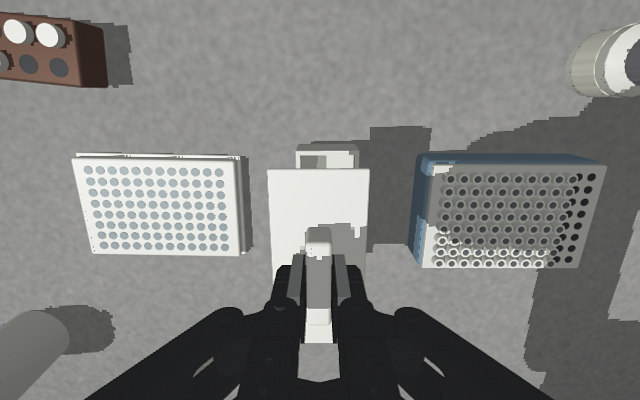

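```bash
python3 - <<'E'
from h import *
s=r.snapshot("wrist"); crop(s,"w6c",255,140,130,80,6)
p,o=tip(); P=unproj(s,[[266.7,169.5],[370,169]],p[2]-14.2+8); print(p,P, o.inv().apply(P-p))
E
```

```text
[579.03288844  -4.72174101 114.26135553] [[627.52300219  19.49015741 108.06135553]
 [628.06123155 -28.75957268 108.06135553]] [[ 48.53248242 -24.04151243   6.52311181]
 [ 48.8894334   24.2098138    6.61392449]]
```

View pics/w6c.png

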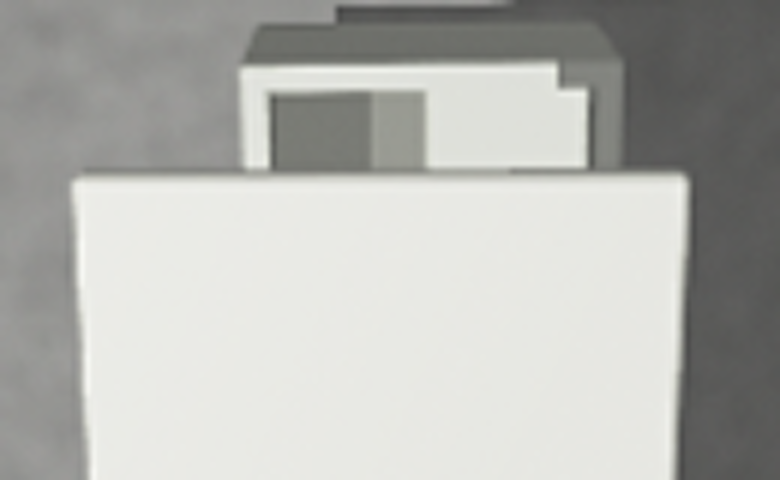

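Request:
carry_out([
  [[-0.002,0.007,0.012],[0.002,-0.008,-0.01],1.0],
  [[0,0,0.018],[0,0,0],1.0],
  [[0,0,0.012],[0,0,0],1.0],
  [[0,0,0],[0,0,0],1.0],
])

```text
time: 12.0
tool_pos: [576.1, -15.3, 69.3]
tcp_rot: [180.0, 0.1, 0.2]
ft_force: [0.2, -0.3, -0.5]
finger_gap: 11.3
```

```bash
python3 - <<'E'
from h import *
go([577.2,-11.1,60],1.2)
E
```

```text
shift [ 0.0011 -0.0042  0.0093] turn [ 0.0003  0.0018 -0.0181] deg 1.0
```

Request:
carry_out([
  [[0.001,-0.004,0.005],[0,0.002,-0.018],1.0],
  [[0,0,0.007],[0,0,0],1.0],
  [[0,0,0],[0,0,0],1.0],
  [[0,0,0],[0,0,0],1.0],
])

```text
time: 12.4
tool_pos: [577.1, -11.8, 56.5]
tcp_rot: [180.0, -0.0, 1.1]
ft_force: [-0.5, -0.2, 0.0]
finger_gap: 11.5
```

```bash
python3 - <<'E'
from h import *
go([577.1,-11.1,41.5],1.2)
s=r.snapshot("wrist"); crop(s,"w7c",220,120,200,150,4)
E
```

```text
shift [-0.     -0.0007  0.015 ] turn [ 0.0003 -0.0002 -0.0009] deg 0.1
```

View pics/w7c.png

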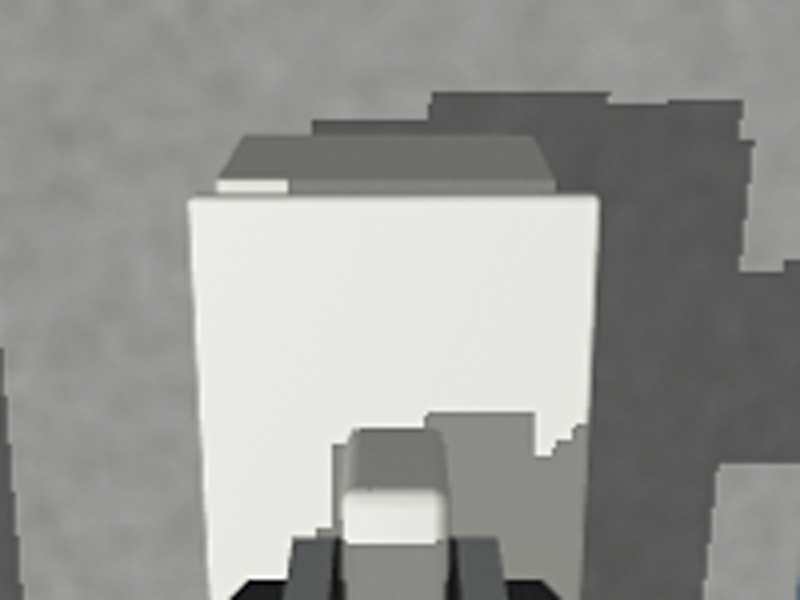

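Request:
carry_out([
  [[0,-0.001,0.005],[0,0,0],1.0],
  [[0,0,0.005],[0,0,0],1.0],
  [[0,0,0.004],[0,0,0],1.0],
  [[0,0,0],[0,0,0],1.0],
])

```text
time: 12.85
tool_pos: [577.9, -10.5, 42.4]
tcp_rot: [180.0, -0.1, 1.2]
ft_force: [0.2, -0.4, -0.6]
finger_gap: 11.3
```

Request:
carry_out([
  [[-0.0005,0,0.001],[0,0,0],1.0],
  [[0,0,0],[0,0,0],1.0],
])

```text
time: 13.05
tool_pos: [577.2, -10.5, 41.1]
tcp_rot: [180.0, -0.1, 1.2]
ft_force: [-0.0, 0.0, -0.4]
finger_gap: 11.1
```

Request:
carry_out([
  [[0,0,0],[0,0,0],0.6],
  [[0,0,0],[0,0,0],0.6],
  [[0,0,0],[0,0,0],0.6],
  [[0,0,-0.03],[0,0,0],0.6],
  [[0,0,-0.045],[0,0,0],0.6],
  [[0,0,0],[0,0,0],0.4],
])

```text
time: 13.65
tool_pos: [576.2, -10.5, 117.5]
tcp_rot: [180.0, 0.1, 1.2]
ft_force: [1.8, -0.6, 0.6]
finger_gap: 47.5
```

```bash
python3 - <<'E'
from h import *
s=r.snapshot("wrist"); cv2.imwrite("pics/w8.png",s["image"]); quad(s,(270,110,100,180),205,35)
E
```

```text
[[352.4, 141.9], [348.1, 268.6], [288.1, 268.6], [283.1, 141.9]] c [576.5 -10.9] sides [98.9, 47.1, 98.9, 47.4] ang [1.2, 91.2, 1.4, 91.2]
```

View pics/w8.png

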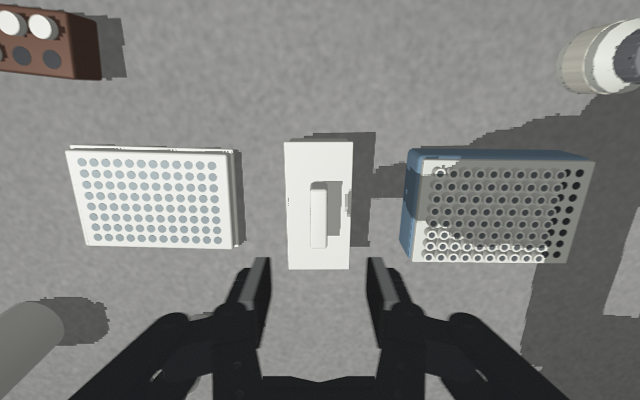

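```bash
python3 - <<'E'
from h import *
s=r.snapshot("top"); print(unproj(s,[[276,243]]*2,[85,60]))
go([390,95,200],0)
E
```

```text
[[439.16127997  94.75521257  85.        ]
 [440.58115394  97.58252502  60.        ]]
shift [-0.1815 -0.1089 -0.0864] turn [-0.0007  0.0085  0.0201] deg 1.3
```

Request:
carry_out([
  [[0,-0.01,-0.045],[0,0,0],0.2],
  [[-0.03,-0.016,-0.035],[0,0,0],0.2],
  [[-0.034,-0.02,0],[0,0,0],0.2],
  [[-0.034,-0.02,0],[0,0,0],0.2],
  [[-0.034,-0.02,0],[0,0,0],0.2],
  [[-0.034,-0.02,0],[0,0.008,0.02],0.2],
  [[0,0,0],[0,0,0],0.2],
])

```text
time: 14.45
tool_pos: [395.3, 95.0, 187.0]
tcp_rot: [-179.9, 0.9, -0.2]
ft_force: [0.7, -0.0, 0.1]
finger_gap: 68.2
```

```bash
python3 - <<'E'
from h import *
s=r.snapshot("wrist"); cv2.imwrite("pics/w9.png",s["image"]); import pickle; pickle.dump(s,open("w9.pkl","wb"))
E
```

```text
(no output)
```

View pics/w9.png

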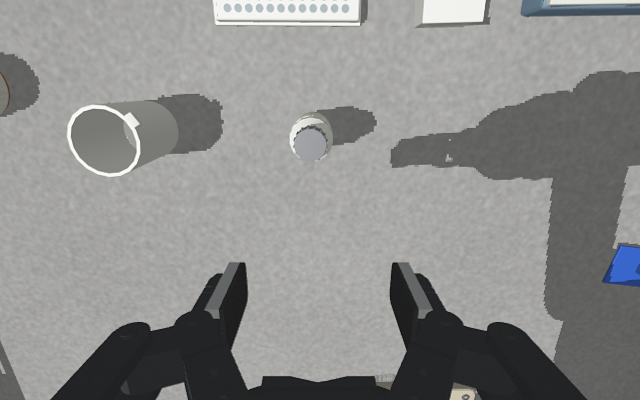

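```bash
python3 - <<'E'
from h import *
import pickle
s=pickle.load(open("w9.pkl","rb")); im=s["image"]
crop(s,"w9c",280,100,60,70,8)
hsv=cv2.cvtColor(im,cv2.COLOR_BGR2HSV)
print(im[143,311],im[120,306],im[200,300])
m=(cv2.inRange(im,np.array([135,125,125]),np.array([185,175,175])))
for p in ([311,143],[311,140],[311,146]): print(unproj(s,[p],85))
# beaker rim
g=cv2.cvtColor(im,cv2.COLOR_BGR2GRAY); sub=g[95:185,60:150]; mm=(sub>215).astype(np.uint8)
cs,_=cv2.findContours(mm,cv2.RETR_EXTERNAL,cv2.CHAIN_APPROX_NONE); c=max(cs,key=cv2.contourArea)[:,0]
e=cv2.fitEllipse(c[c[:,0]<55].astype(np.float32)); ctr=np.array(e[0])+[60,95]; print("beaker",e,ctr,unproj(s,ctr,75))
P=unproj(s,c[c[:,0]<55]+[60,95],75)[:,:2]; (cc,rad)=cv2.minEnclosingCircle(P.astype(np.float32)); print(cc,rad)
A=np.c_[2*P,np.ones(len(P))]; x=np.linalg.lstsq(A,(P**2).sum(1),rcond=None)[0]; print("circ",x[:2],np.sqrt(x[2]+x[0]**2+x[1]**2))
E
```

```text
[164 160 159] [217 223 221] [167 169 170]
[[439.86929484  99.82350879  85.        ]]
[[442.08526442  99.79990942  85.        ]]
[[437.63934436  99.84725705  85.        ]]
beaker ((42.877220153808594, 45.32670211791992), (62.74284744262695, 78.65675354003906), 134.17196655273438) [102.87722015 140.32670212] [[440.65598156 260.741286    75.        ]]
(439.6953430175781, 260.8733215332031) 27.664918899536133
circ [439.6084049  260.47174491] 27.256069691897867
```

View pics/w9c.png

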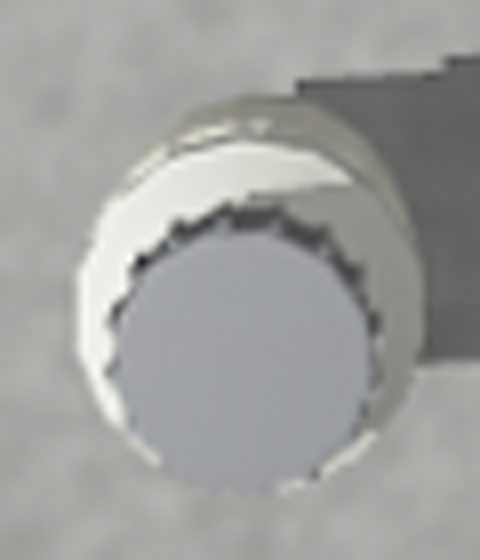

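```bash
python3 - <<'E'
from h import *
go([438.7,100.4,22],0)
E
```

```text
shift [ 0.0441 -0.006   0.1646] turn [-0.0013  0.014  -0.003 ] deg 0.8
```

Request:
carry_out([
  [[0.022,-0.003,0],[-0.001,0.014,-0.003],0.2],
  [[0.02,-0.003,0.01],[0,0,0],0.2],
  [[0,0,0.02],[0,0,0],0.2],
  [[0,0,0],[0,0,0],0.2],
])

```text
time: 14.9
tool_pos: [441.6, 99.2, 153.6]
tcp_rot: [179.9, 0.0, 0.1]
ft_force: [-0.2, 0.0, -0.6]
finger_gap: 68.5
```

```bash
python3 - <<'E'
from h import *
go([438.7,100.4,22],0)
E
```

```text
shift [-0.0029 -0.0013  0.1316] turn [0.0009 0.0004 0.0009] deg 0.1
```

Request:
carry_out([
  [[-0.003,-0.001,0.02],[0,0,0],0.2],
  [[0,0,0.025],[0,0,0],0.2],
  [[0,0,0.025],[0,0,0],0.2],
  [[0,0,0],[0,0,0],0.2],
])

```text
time: 15.3
tool_pos: [440.6, 98.5, 82.4]
tcp_rot: [179.9, 0.1, -0.0]
ft_force: [0.2, 0.3, -0.0]
finger_gap: 68.3
```

```bash
python3 - <<'E'
from h import *
go([438.7,100.4,22],0)
E
```

```text
shift [-0.0018 -0.0019  0.0604] turn [ 0.0016  0.0011 -0.0006] deg 0.1
```

Request:
carry_out([
  [[-0.002,-0.002,0.02],[0.0015,0.001,0],0.2],
  [[0,0,0.02],[0,0,0],0.2],
  [[0,0,0.015],[0,0,0],0.2],
  [[0,0,0],[0,0,0],0.2],
])

```text
time: 15.7
tool_pos: [442.5, 99.7, 31.0]
tcp_rot: [180.0, -0.2, -0.1]
ft_force: [-1.1, -0.3, -0.8]
finger_gap: 68.6
```

```bash
python3 - <<'E'
from h import *
go([438.7,100.4,22],0)
E
```

```text
shift [-0.0038 -0.0006  0.009 ] turn [ 0.0001 -0.0036 -0.0017] deg 0.2
```

Request:
carry_out([
  [[-0.004,-0.001,0.004],[0,-0.003,0],0.2],
  [[0,0,0.004],[0,0,0],0.2],
  [[0,0,0],[0,0,0],0.8],
  [[0,0,0],[0,0,0],0.8],
  [[0,0,0],[0,0,0],0.8],
  [[0,0,0],[0,0,0],0.8],
  [[0,0,0],[0,0,0],0.8],
  [[0,0,0],[0,0,0],0.8],
  [[0,0,0],[0,0,0],0.8],
], newtons=25)

```text
time: 16.6
tool_pos: [442.3, 100.9, 28.2]
tcp_rot: [-180.0, -0.4, -0.1]
ft_force: [-0.4, 0.8, -1.1]
finger_gap: 35.3
```

```bash
python3 - <<'E'
from h import *
print(r.sense()["tool_pos"])
go([673.5,-9,120],1)
E
```

```text
[442.33019129 100.94941432  28.17836714]
shift [ 0.232   0.1095 -0.0902] turn [-0.0005 -0.0072 -0.0193] deg 1.2
```

Request:
carry_out([
  [[0,0,-0.03],[0,-0.007,0],0.8],
  [[0,0,-0.04],[0,0,0],0.8],
  [[0,0,-0.015],[0,0,0],0.8],
  [[0.036,0.017,0],[0,0,0],0.8],
  [[0.038,0.018,0],[0,0,0],0.8],
  [[0.038,0.018,0],[0,0,0],0.8],
  [[0.038,0.018,0],[0,0,0],0.8],
  [[0.038,0.018,0],[0,0,0],0.8],
  [[0.038,0.018,0],[0,0,-0.02],0.8],
  [[0,0,0],[0,0,0],0.8],
])

```text
time: 17.6
tool_pos: [673.5, -10.2, 111.7]
tcp_rot: [-180.0, 0.3, 1.2]
ft_force: [-1.7, 0.5, -0.4]
finger_gap: 35.3
```

```bash
python3 - <<'E'
from h import *
go([677.2,-9,29],1)
s=r.snapshot("wrist"); cv2.imwrite("pics/w10.png",s["image"])
E
```

```text
shift [ 0.0041 -0.001   0.0827] turn [-0.0006  0.0044  0.0042] deg 0.3
```

View pics/w10.png

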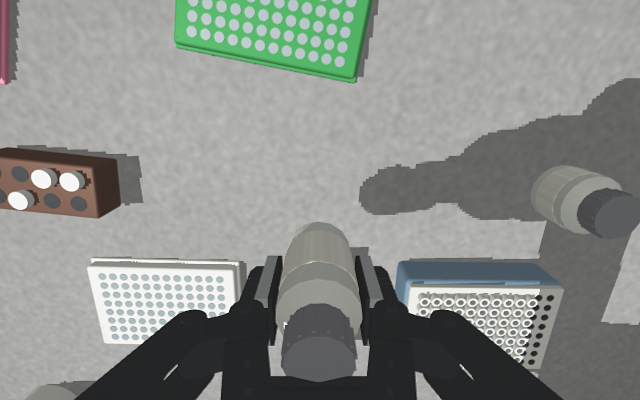

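Request:
carry_out([
  [[0.004,-0.001,0.02],[0,0.004,0.004],0.8],
  [[0,0,0.025],[0,0,0],0.8],
  [[0,0,0.02],[0,0,0],0.8],
  [[0,0,0],[0,0,0],0.8],
])

```text
time: 18.05
tool_pos: [673.9, -6.0, 45.8]
tcp_rot: [-179.9, 0.1, 1.0]
ft_force: [-1.9, -0.1, -0.3]
finger_gap: 35.2
```

```bash
python3 - <<'E'
from h import *
go([677.2,-9,29],1)
E
```

```text
shift [0.0033 0.0031 0.0168] turn [-0.0022  0.002  -0.0002] deg 0.2
```

Request:
carry_out([
  [[0.0033,0.003,0.006],[-0.002,0.002,0],0.8],
  [[0,0,0.005],[0,0,0],0.8],
  [[0,0,0],[0,0,0],0.8],
])

```text
time: 18.35
tool_pos: [677.5, -8.2, 37.1]
tcp_rot: [180.0, -0.1, 1.0]
ft_force: [0.8, 0.4, -0.5]
finger_gap: 35.5
```

```bash
python3 - <<'E'
from h import *
go([677.2,-9,29],1)
E
```

```text
shift [-0.0004  0.0008  0.0081] turn [ 0.     -0.0024  0.0008] deg 0.1
```

Request:
carry_out([
  [[0,0.0008,0.004],[0,-0.002,0],0.8],
  [[0,0,0.003],[0,0,0],0.8],
  [[0,0,0],[0,0,0],0.8],
])

```text
time: 18.65
tool_pos: [679.1, -9.1, 32.1]
tcp_rot: [180.0, -0.2, 1.0]
ft_force: [0.4, -0.6, -1.0]
finger_gap: 35.3
```

Request:
carry_out([
  [[-0.0015,0,0.002],[0,-0.003,0],0.8],
  [[0,0,0.0015],[0,0,0],0.8],
  [[0,0,0],[0,0,0],0.8],
])

```text
time: 18.95
tool_pos: [677.8, -9.2, 28.8]
tcp_rot: [180.0, -0.1, 1.0]
ft_force: [0.4, -0.8, -0.1]
finger_gap: 35.3
```

Request:
carry_out([
  [[0,0,0.001],[0,0,0],0.8],
  [[0,0,0],[0,0,0],0.8],
  [[0,0,0],[0,0,0],0.3],
  [[0,0,0],[0,0,0],0.3],
  [[0,0,0],[0,0,0],0.3],
  [[0,0,0],[0,0,0],0.25],
  [[0,0,-0.025],[0,0,0],0.25],
  [[0,0,-0.04],[0,0,0],0.25],
  [[0,0,-0.045],[0,0,0],0.25],
  [[0,0,-0.045],[0,0,0],0.2],
  [[0,0,0],[0,0,0],0.2],
])

```text
time: 20.05
tool_pos: [675.9, -9.0, 185.9]
tcp_rot: [-180.0, 0.2, 1.0]
ft_force: [0.6, 0.0, 0.4]
finger_gap: 68.3
```

```bash
python3 - <<'E'
from h import *
go([620,-100,230],0)
s=r.snapshot("wrist"); cv2.imwrite("pics/w11.png",s["image"])
E
```

```text
shift [-0.0577  0.09   -0.0439] turn [-0.0001  0.0036  0.0181] deg 1.1
```

View pics/w11.png

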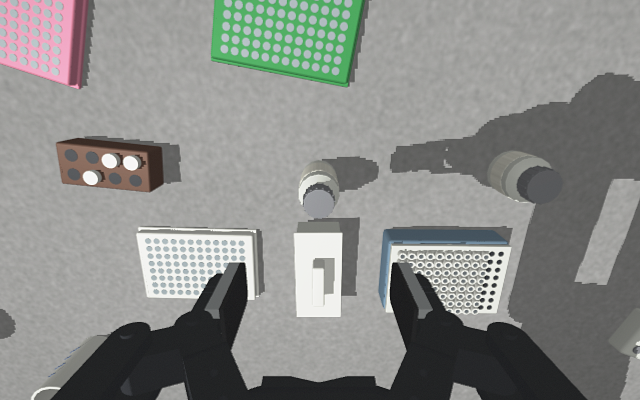

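```bash
python3 - <<'E'
from h import *
s=r.snapshot("wrist"); im=s["image"]
a=cv2.resize(im[155:225,285:355],None,fx=5.7,fy=5.7,interpolation=cv2.INTER_CUBIC); b=cv2.resize(im[145:215,480:570],None,fx=4.4,fy=5.7,interpolation=cv2.INTER_CUBIC)
cv2.imwrite("pics/w11c.png",np.hstack([a,b])); print(a.shape)
quad(s,(285,215,70,115),205,35)
print(unproj(s,[[318,201.5],[541,186]],[85,58]))
E
```

```text
(399, 399, 3)
[[342.4, 232.4], [340.4, 316.6], [295.9, 316.9], [293.1, 232.4]] c [576.4 -10.9] sides [99.2, 47.8, 99.5, 47.8] ang [1.2, 91.5, 1.3, 91.1]
[[ 675.37847229   -9.24409309   85.        ]
 [ 683.41502393 -198.46707086   58.        ]]
```

View pics/w11c.png

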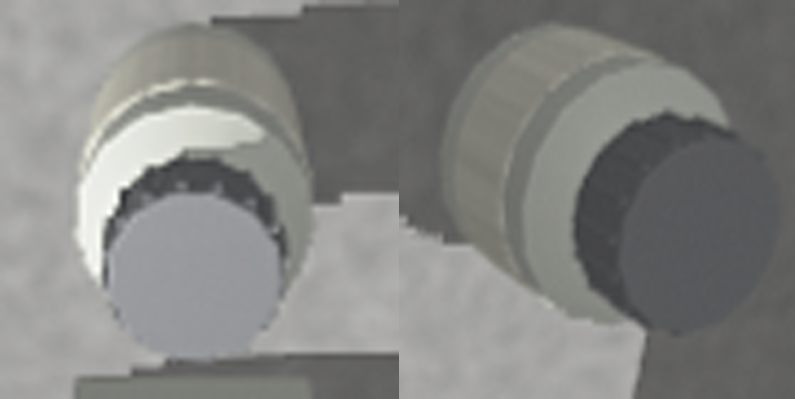

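```bash
python3 - <<'E'
from h import *
s=r.snapshot("wrist")
print(unproj(s,[[319,203],[548,185.8]],[85,58]))
go([650,-203,180],0)
E
```

```text
[[ 673.34547213   -9.85259459   85.        ]
 [ 682.56027981 -201.66205284   58.        ]]
shift [-0.0253  0.1939 -0.0032] turn [-0.0013  0.016   0.0181] deg 1.4
```

Request:
carry_out([
  [[-0.005,0.04,0],[0,0,0],0.2],
  [[-0.005,0.04,0],[0,0,0],0.2],
  [[-0.005,0.04,0],[0,0,0],0.2],
  [[-0.005,0.04,0],[0,0,0],0.2],
  [[-0.005,0.034,0],[0,0.01,0.018],0.2],
  [[0,0,0],[0,0,0],0.2],
])

```text
time: 20.8
tool_pos: [642.9, -205.7, 160.8]
tcp_rot: [-179.6, 1.5, 0.3]
ft_force: [0.2, -0.3, 0.8]
finger_gap: 68.0
```

```bash
python3 - <<'E'
from h import *
s=r.snapshot("wrist"); cv2.imwrite("pics/w12.png",s["image"]); import pickle; pickle.dump(s,open("w12.pkl","wb"))
go([682.6,-201.7,100],0)
E
```

```text
shift [ 0.0413 -0.001   0.0592] turn [-0.0093  0.0273  0.0056] deg 1.7
```

View pics/w12.png

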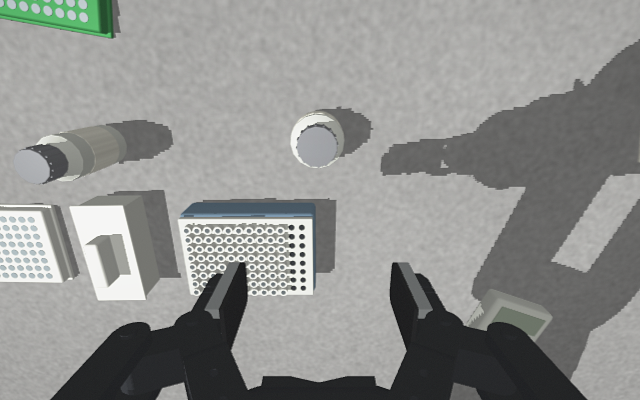

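```bash
python3 - <<'E'
from h import *
import pickle
s=pickle.load(open("w12.pkl","rb")); crop(s,"w12c",280,100,75,75,8)
print(unproj(s,[[317,146],[317,145]],58))
E
```

```text
[[ 684.09779819 -204.40571764   58.        ]
 [ 684.84544056 -204.40321101   58.        ]]
```

View pics/w12c.png

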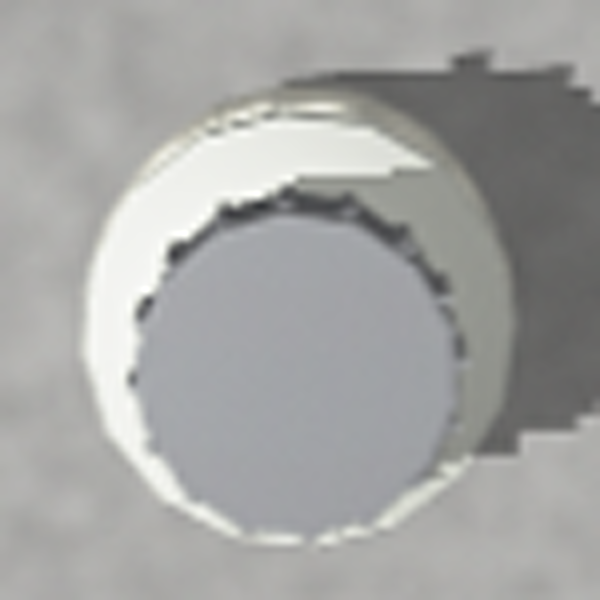

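Request:
carry_out([
  [[0,0,0],[-0.008,0.026,0.005],0.2],
  [[0.02,-0.001,0],[0,0,0],0.2],
  [[0.018,0,0.01],[0,0,0],0.2],
  [[0,0,0.02],[0,0,0],0.2],
  [[0,0,0],[0,0,0],0.2],
])

```text
time: 21.35
tool_pos: [676.8, -195.0, 118.4]
tcp_rot: [-179.5, 0.9, 0.2]
ft_force: [-0.2, -0.1, -0.9]
finger_gap: 68.5
```

```bash
python3 - <<'E'
from h import *
go([682.6,-201.7,9],0)
E
```

```text
shift [0.0075 0.0077 0.1092] turn [-0.0092  0.0158  0.0032] deg 1.1
```

Request:
carry_out([
  [[0,0,0],[-0.009,0.016,0.003],0.2],
  [[0.008,0.009,0.02],[0,0,0],0.2],
  [[0,0,0.02],[0,0,0],0.2],
  [[0,0,0],[0,0,0],0.2],
])

```text
time: 21.75
tool_pos: [685.4, -200.8, 78.6]
tcp_rot: [180.0, -0.2, 0.2]
ft_force: [-1.2, -0.1, -1.3]
finger_gap: 68.4
```

```bash
python3 - <<'E'
from h import *
go([683.7,-204,9],0)
E
```

```text
shift [-0.0018  0.0032  0.0696] turn [ 0.0005 -0.0026  0.0032] deg 0.2
```

Request:
carry_out([
  [[-0.002,0.003,0.02],[0,-0.002,0.003],0.15],
  [[0,0,0.02],[0,0,0],0.15],
  [[0,0,0.015],[0,0,0],0.15],
  [[0,0,0],[0,0,0],0.15],
])

```text
time: 22.15
tool_pos: [685.9, -203.3, 28.8]
tcp_rot: [179.8, -0.4, 0.1]
ft_force: [-0.3, 1.3, -0.2]
finger_gap: 72.4
```

```bash
python3 - <<'E'
from h import *
go([683.7,-204,9],0)
E
```

```text
shift [-0.0023  0.0006  0.0197] turn [ 0.0032 -0.0078  0.0011] deg 0.5
```

Request:
carry_out([
  [[-0.002,0.001,0.008],[0.003,-0.008,0],0.15],
  [[-0.001,0,0.008],[0,0,0],0.15],
  [[0,0,0],[0,0,0],0.15],
])

```text
time: 22.45
tool_pos: [684.4, -204.8, 15.1]
tcp_rot: [179.9, -0.2, 0.1]
ft_force: [-0.5, 0.3, -0.6]
finger_gap: 72.6
```

```bash
python3 - <<'E'
from h import *
go([683.7,-204,9],0)
E
```

```text
shift [-0.0007 -0.0008  0.0061] turn [ 0.0014 -0.0029  0.0014] deg 0.2
```

Request:
carry_out([
  [[-0.001,-0.001,0.004],[0.001,-0.003,0],0.15],
  [[0,0,0.002],[0,0,0],0.15],
  [[0,0,0],[0,0,0],0.7],
  [[0,0,0],[0,0,0],0.7],
  [[0,0,0],[0,0,0],0.7],
  [[0,0,0],[0,0,0],0.7],
  [[0,0,0],[0,0,0],0.7],
  [[0,0,0],[0,0,0],0.7],
  [[0,0,0],[0,0,0],0.7],
], newtons=25)

```text
time: 23.35
tool_pos: [684.4, -204.1, 10.4]
tcp_rot: [179.9, -0.1, 0.1]
ft_force: [-0.3, 0.2, -1.0]
finger_gap: 42.9
```

```bash
python3 - <<'E'
from h import *
print(r.sense()["tool_pos"])
go([672.9,61,150],1)
E
```

```text
[ 684.44606543 -204.12416761   10.41311459]
shift [-0.0109 -0.265  -0.1399] turn [ 0.0013 -0.0019 -0.0161] deg 0.9
```

Request:
carry_out([
  [[0,0,-0.035],[0,0,0],0.7],
  [[0,0,-0.045],[0,0,0],0.7],
  [[0,0,-0.045],[0,0,0],0.7],
  [[-0.002,-0.035,-0.01],[0,0,0],0.7],
  [[-0.002,-0.043,0],[0,0,0],0.7],
  [[-0.002,-0.043,0],[0,0,0],0.7],
  [[-0.002,-0.043,0],[0,0,0],0.7],
  [[-0.002,-0.043,0],[0,0,0],0.7],
  [[-0.002,-0.045,0],[0,0,0],0.7],
  [[0,0,0],[0,0,0],0.7],
])

```text
time: 24.35
tool_pos: [671.3, 55.1, 151.1]
tcp_rot: [-180.0, -0.2, -0.2]
ft_force: [-0.7, -0.1, -1.4]
finger_gap: 43.3
```

Request:
carry_out([
  [[0,0,0],[0,0,-0.145],0.7],
  [[0,0,0],[0,0,-0.145],0.7],
  [[0,0,0],[0,0,-0.145],0.7],
  [[0,0,0],[0,0,-0.145],0.7],
  [[0,0,0],[0,0,-0.145],0.7],
  [[0,0,0],[0,0,-0.145],0.7],
  [[0,0,0],[0,0,-0.145],0.7],
  [[0,0,0],[0,0,-0.145],0.7],
  [[0,0,0],[0,0,-0.145],0.7],
  [[0,0,0],[0,0,-0.145],0.7],
  [[0,0,0],[0,0,-0.1],0.7],
  [[0,0,0],[0,0,0],0.7],
])

```text
time: 25.55
tool_pos: [671.0, 51.4, 150.5]
tcp_rot: [179.9, 0.1, 91.7]
ft_force: [-0.5, 0.2, -1.7]
finger_gap: 43.2
```

```bash
python3 - <<'E'
from h import *
go([672.1,60.8,10.4],90)
s=r.snapshot("wrist"); cv2.imwrite("pics/w13.png",s["image"])
E
```

```text
shift [0.0096 0.0011 0.1401] turn [0.0022 0.0017 0.0303] deg 1.7
```

View pics/w13.png

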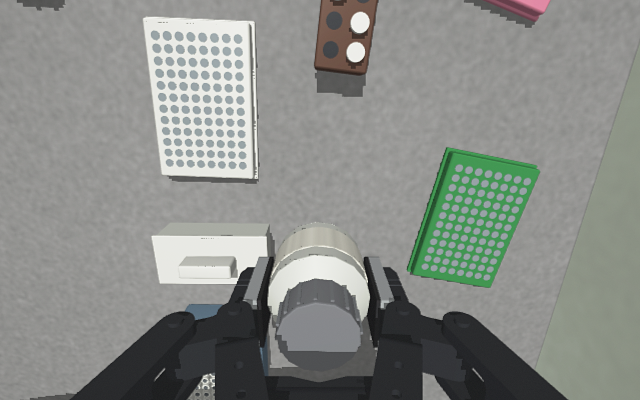

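Request:
carry_out([
  [[0.009,0.001,0],[0.002,0.002,0.03],0.7],
  [[0,0,0.02],[0,0,0],0.7],
  [[0,0,0.03],[0,0,0],0.7],
  [[0,0,0.03],[0,0,0],0.7],
  [[0,0,0.02],[0,0,0],0.7],
  [[0,0,0],[0,0,0],0.7],
])

```text
time: 26.2
tool_pos: [673.8, 58.8, 49.7]
tcp_rot: [179.7, -0.0, 88.4]
ft_force: [-0.2, -0.0, -0.8]
finger_gap: 43.3
```

```bash
python3 - <<'E'
from h import *
go([672.1,60.8,10.4],90)
E
```

```text
shift [ 0.0019 -0.002   0.0393] turn [ 0.0048 -0.     -0.0273] deg 1.6
```

Request:
carry_out([
  [[0.002,-0.002,0.012],[0.004,0,-0.027],0.7],
  [[0,0,0.012],[0,0,0],0.7],
  [[0,0,0.006],[0,0,0],0.7],
  [[0,0,0],[0,0,0],0.7],
])

```text
time: 26.6
tool_pos: [673.6, 60.7, 20.4]
tcp_rot: [179.8, -0.0, 89.9]
ft_force: [0.2, 1.2, -0.3]
finger_gap: 43.2
```

```bash
python3 - <<'E'
from h import *
go([672.1,60.8,10.4],90)
E
```

```text
shift [ 0.0001 -0.0015  0.01  ] turn [ 0.004  -0.     -0.0021] deg 0.3
```

Request:
carry_out([
  [[0,-0.0015,0.004],[0.004,0,0],0.7],
  [[0,0,0.003],[0,0,0],0.7],
  [[0,0,0.002],[0,0,0],0.7],
  [[0,0,0],[0,0,0],0.7],
])

```text
time: 27.0
tool_pos: [673.6, 60.8, 12.8]
tcp_rot: [179.8, -0.0, 89.9]
ft_force: [-0.2, -0.1, -0.5]
finger_gap: 43.3
```

```bash
python3 - <<'E'
from h import *
go([672.1,60.8,10.4],90)
E
```

```text
shift [ 0.     -0.0015  0.0024] turn [ 0.0028 -0.     -0.0026] deg 0.2
```

Request:
carry_out([
  [[0,-0.001,0.0015],[0.003,0,0],0.7],
  [[0,0,0.001],[0,0,0],0.7],
  [[0,0,0],[0,0,0],0.7],
])

```text
time: 27.3
tool_pos: [673.0, 60.8, 10.8]
tcp_rot: [180.0, -0.0, 89.8]
ft_force: [-0.5, -0.8, -0.2]
finger_gap: 43.3
```

Request:
carry_out([
  [[0,0,0.0005],[0,0,0],0.7],
  [[0,0,0],[0,0,0],0.3],
  [[0,0,0],[0,0,0],0.3],
  [[0,0,0],[0,0,0],0.3],
  [[0,0,-0.025],[0,0,0],0.3],
  [[0,0,-0.04],[0,0,0],0.3],
  [[0,0,-0.045],[0,0,0],0.15],
  [[0,0,-0.045],[0,0,0],0.15],
  [[0,0,-0.03],[0,0,0],0.15],
  [[0,0,0],[0,0,0],0.15],
])

```text
time: 28.3
tool_pos: [671.2, 60.7, 200.3]
tcp_rot: [-179.8, 0.0, 89.8]
ft_force: [0.4, 0.5, 0.8]
finger_gap: 72.5
```

```bash
python3 - <<'E'
from h import *
s=r.snapshot("wrist"); cv2.imwrite("pics/w14.png",s["image"])
go([439.7,225,190],90)
E
```

```text
shift [ 0.1637 -0.2312  0.0095] turn [-0.0059  0.     -0.0027] deg 0.4
```

View pics/w14.png

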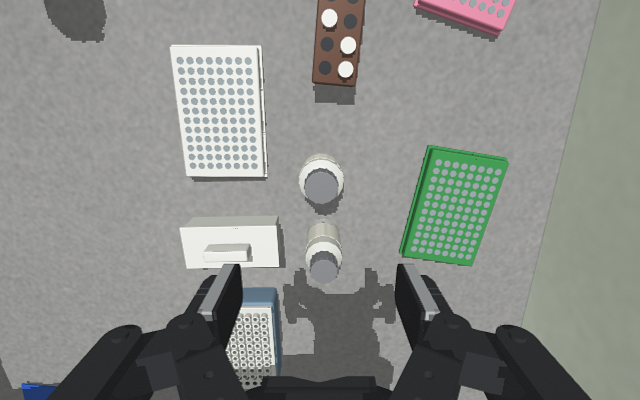

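Request:
carry_out([
  [[0.024,-0.038,0],[0,0,0],0.0],
  [[0.026,-0.038,0],[0,0,0],0.0],
  [[0.026,-0.038,0],[0,0,0],0.0],
  [[0.026,-0.038,0],[0,0,0],0.0],
  [[0.026,-0.038,0],[0,0,0],0.0],
  [[0.024,-0.038,0],[0,0,0],0.0],
  [[0,0,0],[0,0,0],0.0],
])

```text
time: 29.05
tool_pos: [429.5, 215.3, 185.1]
tcp_rot: [-178.5, 0.2, 89.6]
ft_force: [1.3, -0.1, 0.0]
finger_gap: 85.8
```

```bash
python3 - <<'E'
from h import *
s=r.snapshot("wrist"); cv2.imwrite("pics/w15.png",s["image"])
go([439.7,260.6,190],90)
E
```

```text
shift [ 0.0464  0.008  -0.0053] turn [-0.0242  0.0043 -0.0072] deg 1.5
```

View pics/w15.png

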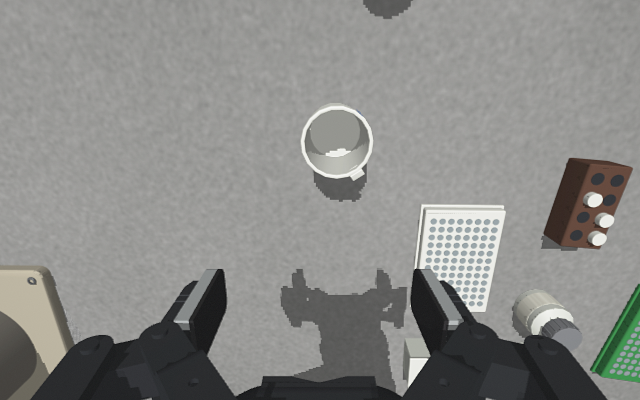

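```bash
python3 - <<'E'
from h import *
s=r.snapshot("wrist"); im=s["image"]
g=cv2.cvtColor(im,cv2.COLOR_BGR2GRAY); sub=g[98:185,295:380]; mm=(sub>215).astype(np.uint8)
cs,_=cv2.findContours(mm,cv2.RETR_EXTERNAL,cv2.CHAIN_APPROX_NONE); c=max(cs,key=cv2.contourArea)[:,0]+[295,98]
P=unproj(s,c[(c[:,1]<165)],75)[:,:2]
A=np.c_[2*P,np.ones(len(P))]; x=np.linalg.lstsq(A,(P**2).sum(1),rcond=None)[0]; print("circ",x[:2],np.sqrt(x[2]+x[0]**2+x[1]**2))
go([x[0],x[1],20],90)
E
```

```text
circ [439.90806152 260.54766432] 27.08531663136898
shift [0.0478 0.0104 0.1652] turn [-0.0228  0.0044 -0.0084] deg 1.4
```

Request:
carry_out([
  [[0,0,0],[-0.022,0.004,-0.008],0.0],
  [[0.022,0.005,0],[0,0,0],0.0],
  [[0.022,0.005,0.01],[0,0,0],0.0],
  [[0,0,0],[0,0,0],0.0],
])

```text
time: 29.55
tool_pos: [446.7, 255.3, 173.6]
tcp_rot: [179.8, 0.1, 89.7]
ft_force: [-1.0, -1.2, -0.4]
finger_gap: 85.5
```

```bash
python3 - <<'E'
from h import *
go([439.9,260.5,20],90)
E
```

```text
shift [ 0.0053 -0.0072  0.1536] turn [ 0.0027  0.0013 -0.0049] deg 0.3
```

Request:
carry_out([
  [[0.005,-0.007,0.02],[0.003,0.001,-0.005],0.0],
  [[0,0,0.03],[0,0,0],0.0],
  [[0,0,0.02],[0,0,0],0.0],
  [[0,0,0],[0,0,0],0.0],
])

```text
time: 29.95
tool_pos: [444.0, 256.9, 101.9]
tcp_rot: [179.8, 0.0, 89.8]
ft_force: [0.1, -1.3, -1.2]
finger_gap: 85.6
```

```bash
python3 - <<'E'
from h import *
go([439.9,260.5,20],90)
E
```

```text
shift [ 0.0036 -0.0044  0.0819] turn [ 0.0039  0.0008 -0.0028] deg 0.3
```

Request:
carry_out([
  [[0.004,-0.004,0.005],[0.004,0.001,-0.003],0.0],
  [[0,0,0.02],[0,0,0],0.0],
  [[0,0,0.02],[0,0,0],0.0],
  [[0,0,0],[0,0,0],0.0],
])

```text
time: 30.35
tool_pos: [443.6, 260.4, 59.7]
tcp_rot: [179.7, -0.1, 89.9]
ft_force: [-0.4, -0.1, -0.1]
finger_gap: 85.1
```

```bash
python3 - <<'E'
from h import *
go([439.9,260.5,22],90)
E
```

```text
shift [ 0.     -0.0039  0.0377] turn [ 0.0049 -0.0023 -0.0024] deg 0.3
```

Request:
carry_out([
  [[0,-0.004,0.01],[0.005,-0.002,-0.002],0.0],
  [[0,0,0.015],[0,0,0],0.0],
  [[0,0,0.01],[0,0,0],0.0],
  [[0,0,0],[0,0,0],0.0],
])

```text
time: 30.75
tool_pos: [442.0, 261.4, 26.0]
tcp_rot: [179.7, -0.1, 90.0]
ft_force: [-0.3, 0.3, -0.4]
finger_gap: 85.5
```

```bash
python3 - <<'E'
from h import *
go([439.9,260.5,22],90)
E
```

```text
shift [-0.0009 -0.0021  0.004 ] turn [ 0.0045 -0.0025 -0.0005] deg 0.3
```

Request:
carry_out([
  [[-0.001,-0.002,0.002],[0.0045,-0.002,0],0.0],
  [[0,0,0],[0,0,0],0.0],
  [[0,0,0],[0,0,0],0.6],
  [[0,0,0],[0,0,0],0.6],
  [[0,0,0],[0,0,0],0.6],
  [[0,0,0],[0,0,0],0.6],
  [[0,0,0],[0,0,0],0.6],
  [[0,0,0],[0,0,0],0.6],
  [[0,0,0],[0,0,0],0.6],
], newtons=22)

```text
time: 31.65
tool_pos: [440.9, 260.9, 25.4]
tcp_rot: [179.9, -0.1, 90.0]
ft_force: [0.7, 0.1, -0.5]
finger_gap: 54.4
```

```bash
python3 - <<'E'
from h import *
print(r.sense()["tool_pos"],r.sense()["finger_gap"])
go([569.7,243.5,110],90)
E
```

```text
[440.86506259 260.89862351  25.35665821] 54.37322913981849
shift [-0.0172  0.129  -0.0845] turn [ 0.0015 -0.0013 -0.0004] deg 0.1
```

Request:
carry_out([
  [[0,0,-0.025],[0,0,0],0.6],
  [[0,0,-0.035],[0,0,0],0.6],
  [[0,0,-0.01],[0,0,0],0.6],
  [[-0.004,0.03,0],[0,0,0],0.6],
  [[-0.005,0.035,0],[0,0,0],0.6],
  [[-0.005,0.035,0],[0,0,0],0.6],
  [[-0.004,0.027,0],[0,0,0],0.6],
  [[0,0,0],[0,0,0],0.6],
])

```text
time: 32.45
tool_pos: [569.9, 241.8, 93.9]
tcp_rot: [-179.9, 0.0, 90.1]
ft_force: [0.1, 0.1, -0.4]
finger_gap: 54.5
```

```bash
python3 - <<'E'
from h import *
go([569.7,243.5,25.4],90)
s=r.snapshot("wrist"); cv2.imwrite("pics/w16.png",s["image"])
E
```

```text
shift [ 0.0017 -0.0001  0.0685] turn [-0.0014  0.0001  0.0017] deg 0.1
```

View pics/w16.png

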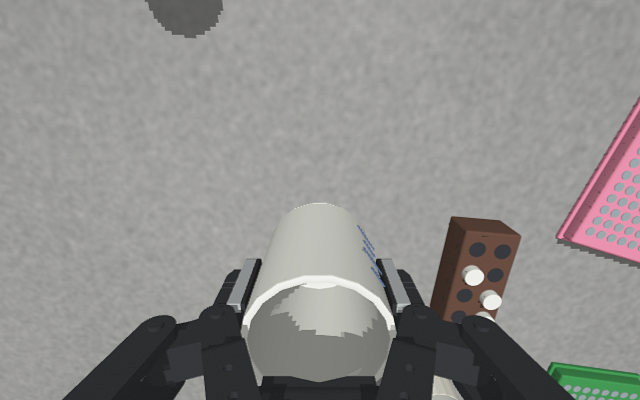

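```bash
python3 - <<'E'
from h import *
s=r.snapshot("wrist")
print(unproj(s,[[433,318],[455,218],[448,222]],[0,30,0]))
E
```

```text
[[6.66972063e+02 1.38634004e+02 2.84217094e-14]
 [6.59601963e+02 2.44278171e+02 3.00000000e+01]
 [6.68013452e+02 2.28965123e+02 0.00000000e+00]]
```

Request:
carry_out([
  [[0.001,0,0.015],[-0.001,0,0],0.6],
  [[0,0,0.02],[0,0,0],0.6],
  [[0,0,0.015],[0,0,0],0.6],
  [[0,0,0],[0,0,0],0.6],
])

```text
time: 32.95
tool_pos: [562.2, 244.4, 38.2]
tcp_rot: [-179.6, 0.0, 90.3]
ft_force: [-0.9, -0.5, -0.9]
finger_gap: 54.6
```

```bash
python3 - <<'E'
from h import *
go([569.7,243.5,25.4],90)
E
```

```text
shift [-0.0009  0.0076  0.0128] turn [-0.0063  0.0008  0.0048] deg 0.5
```

Rack edge is at x≈660, clear of the fingers. Correct and lower.

Request:
carry_out([
  [[-0.001,0.0075,0.003],[-0.006,0.001,0.005],0.6],
  [[0,0,0.005],[0,0,0],0.6],
  [[0,0,0],[0,0,0],0.6],
])

```text
time: 33.25
tool_pos: [569.4, 243.8, 29.6]
tcp_rot: [-180.0, -0.0, 90.0]
ft_force: [0.8, -1.0, -0.6]
finger_gap: 54.1
```

```bash
python3 - <<'E'
from h import *
go([569.7,243.5,25.4],90)
E
```

```text
shift [-0.0003  0.0003  0.0042] turn [-0.0003 -0.0002  0.0004] deg 0.0
```

Request:
carry_out([
  [[0,0,0.002],[0,0,0],0.6],
  [[0,0,0.002],[0,0,0],0.6],
  [[0,0,0],[0,0,0],0.6],
])

```text
time: 33.55
tool_pos: [570.6, 244.2, 26.8]
tcp_rot: [179.9, -0.1, 90.0]
ft_force: [-0.1, 0.2, -1.5]
finger_gap: 54.3
```

Request:
carry_out([
  [[0,-0.0005,0.0015],[0,0,0],0.6],
  [[0,0,0],[0,0,0],0.6],
  [[0,0,0],[0,0,0],0.6],
])

```text
time: 33.85
tool_pos: [570.5, 244.3, 25.8]
tcp_rot: [179.8, -0.1, 90.0]
ft_force: [-0.3, 0.0, 0.1]
finger_gap: 54.6
```

Request:
carry_out([
  [[0,0,0.0005],[0,0,0],0.6],
  [[0,0,0],[0,0,0],0.2],
  [[0,0,0],[0,0,0],0.1],
  [[0,0,0],[0,0,0],0.1],
  [[0,0,0],[0,0,0],0.1],
  [[0,0,-0.02],[0,0,0],0.1],
  [[0,0,-0.04],[0,0,0],0.1],
  [[0,0,-0.045],[0,0,0],0.1],
  [[0,0,-0.045],[0,0,0],0.1],
  [[0,0,-0.045],[0,0,0],0.1],
  [[0,0,-0.03],[0,0,0],0.1],
])

```text
time: 34.95
tool_pos: [565.5, 242.5, 250.3]
tcp_rot: [-179.4, 0.2, 90.0]
ft_force: [0.9, -0.1, 0.7]
finger_gap: 76.9
```

Request:
carry_out([
  [[-0.045,0,-0.01],[0,0,0],0.1],
  [[-0.045,0,-0.01],[0,0,0],0.1],
  [[-0.045,0,-0.01],[0,0,0],0.1],
  [[-0.03,0,-0.02],[0,0,0],0.1],
  [[0,0,-0.03],[0,0,0],0.1],
  [[0,0,0],[0,0,0],0.1],
  [[0,0,0],[0,0,0],0.1],
])

```text
time: 35.65
tool_pos: [568.1, 72.6, 342.5]
tcp_rot: [179.8, 0.1, 90.1]
ft_force: [-0.1, 0.2, -0.3]
finger_gap: 77.3
```

```bash
python3 - <<'E'
from h import *
import pickle
s=r.snapshot("wrist"); cv2.imwrite("pics/w17.png",s["image"]); pickle.dump(s,open("w17.pkl","wb"))
t=r.snapshot("top"); crop(t,"top2",130,60,380,270,2); pickle.dump(t,open("t2.pkl","wb"))
cv2.imwrite("pics/sc2.png",r.snapshot("scene")["image"])
E
```

```text
(no output)
```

View pics/w17.png

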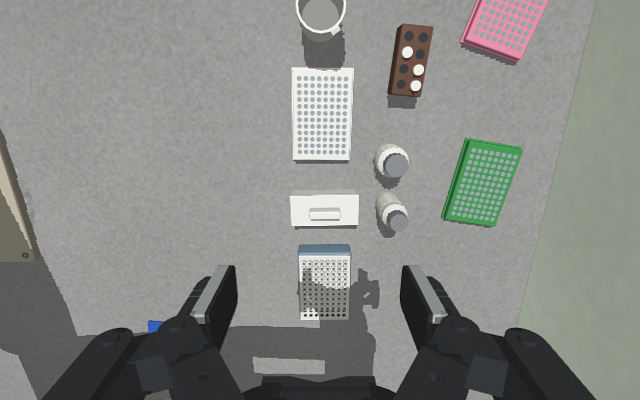

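View pics/top2.png

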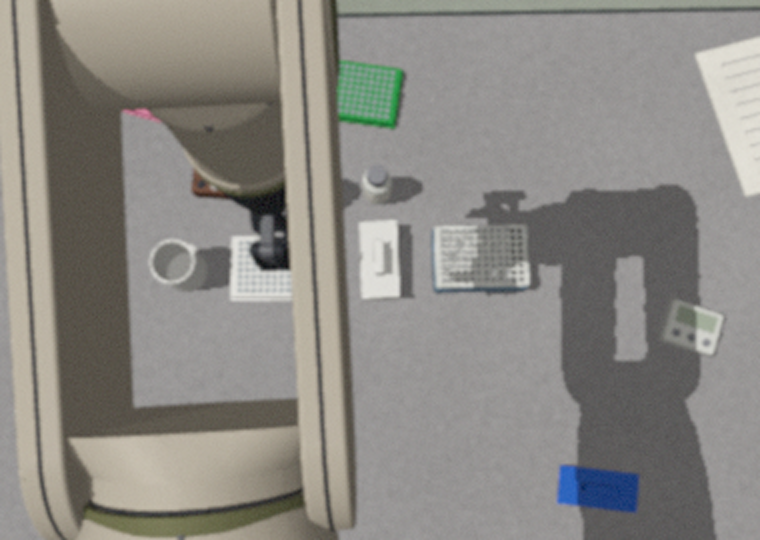

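View pics/sc2.png

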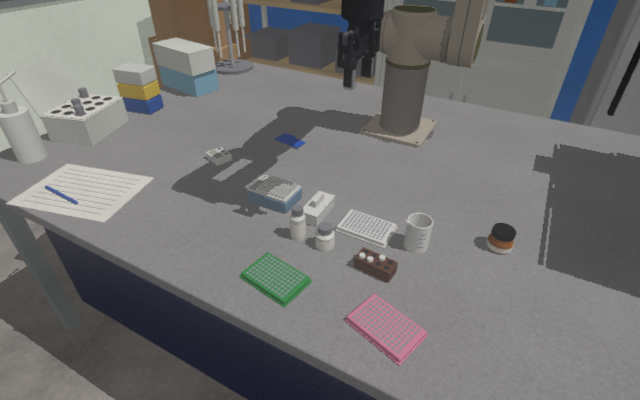

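Everything stands upright: beaker at (418,233), bottles at (298,225) and (325,237), and the trough with its lid on at (319,205). Final measurement from the wrist view:

```bash
python3 - <<'E'
from h import *
import pickle
s=pickle.load(open("w17.pkl","rb")); im=s["image"]
cr=cv2.resize(im[135:240,360:425],None,fx=6,fy=6,interpolation=cv2.INTER_CUBIC); 
hs=cv2.cvtColor(cr,cv2.COLOR_BGR2HSV)
cv2.imwrite("pics/w17c.png",np.hstack([cv2.resize(cr,None,fx=.95,fy=.95),cv2.resize(im[0:45,285:355],(400,599))[:599] ]) if 0 else cr[:599])
quad(s,(280,185,90,52),205,35)
g=cv2.cvtColor(im,cv2.COLOR_BGR2GRAY); sub=g[0:45,285:355]; cs,_=cv2.findContours((sub>210).astype(np.uint8),cv2.RETR_EXTERNAL,cv2.CHAIN_APPROX_NONE); c=max(cs,key=cv2.contourArea)[:,0]+[285,0]
c=c[(c[:,1]>1)&~((c[:,0]>328)&(c[:,1]>22))]
P=unproj(s,c,75)[:,:2]; A=np.c_[2*P,np.ones(len(P))]; x=np.linalg.lstsq(A,(P**2).sum(1),rcond=None)[0]; print("beaker",x[:2],np.sqrt(x[2]+x[0]**2+x[1]**2))
print(unproj(s,[[397,164.5],[398,220.5]],[58,85]))
E
```

```text
[[358.1, 194.4], [358.1, 224.9], [290.9, 225.4], [289.1, 194.4]] c [576.7 -10.7] sides [47.8, 100.4, 48.6, 99.7] ang [92.4, 0.5, 91.5, 0.1]
beaker [569.86871867 244.41598706] 26.297920395958478
[[672.58965808  62.50766956  58.        ]
 [673.3573769   -6.78882647  85.        ]]
```

View pics/w17c.png

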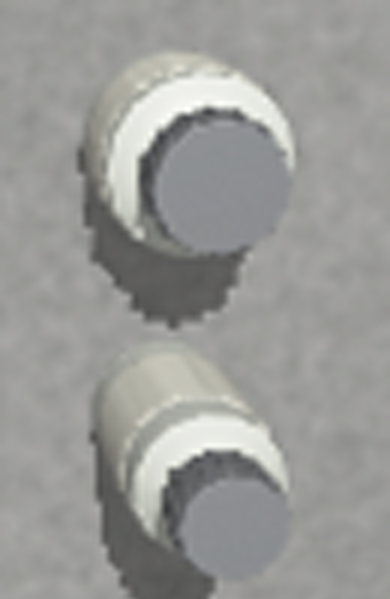

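```bash
python3 -c "
from bench import r
print(r.hand_in(), r.sense()['time'])"
```

```text
the job is handed in; nothing more can be done
the job is handed in; nothing more can be done
```

The bench is set out and handed in at about 36 s of the 128 s allowed. I placed the trough first, then its lid, the tall bottle, the short bottle and the beaker. No grasp slipped and nothing had to be redone.

My last pictures showed everything upright, with the gripper clear of the scene. Positions are in mm and good to about 2 mm:

| Item | Measured | Aim |
|---|---|---|
| Trough, lid on | centre (576.5, -10.8), turned 1.2° with the row | midpoint (574.8, -10.4) |
| Tall bottle | about (673, -9), gap about 3 cm behind the trough | (673.6, -9) |
| Short bottle | about (672.6, 62), gap about 3 cm from the tall one, on the plate's side | (672, 60) |
| Beaker | (570, 244), gap about 3 cm off the plate's free end | (569.7, 243) |

- **Lid:** I judged it seated by its outline in the picture and the gripper height at release. I did not test the fit any other way.
- **Trough angle:** the last, more distant view gave 0.1–2.4°. The three closer views agreed on about 1.2°, so I trusted those.
- **Tall bottle:** its sideways position read from -6.8 to -10 between views, against -9 for exact line with the trough.
- **Left alone:** I did not move the timer, jar, tube rack, blue lid, or green and pink plates. The last pictures showed nothing disturbed, but I did not re-measure them.

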